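Hook open the slide tray and stow the white nylon block in it

ROBOT

A 6-joint arm with a two-finger parallel gripper is mounted at the origin on a cart in front of the work surface, level with it; the furniture and walls round the work are solid. World frame = base frame: x ahead of the robot, y to its left, z up, the work surface at z = 0. Lengths are in m, angles in rad, forces in N, time in s.
With the tool pointing down it reaches from about 0.3 to 0.775 m from the base axis. Payload 14.6 kg.
Tool frame: the origin (TCP) lies on the centre line of the jaws, within the pads' length; the fingertips stand 17 mm ahead of it and the grasp point (between the pads) lies 2 mm behind it; z points along the fingers, x is the direction in which the jaws open and shut, and the axes are right-handed (so a half turn about z gives the same grasp; the last joint's range is limited). The gripper opens to 94 mm and grips with 3 to 60 N. Pads are 16 mm wide; open, the fingers measure 119 mm over their backs; the gripper's body (75 mm by 177 mm) begins 78 mm behind the grasp point.
Start: joints at [1.053, 0.3, 1.521, -0, 1.321, -0.067], TCP at [0.24, 0.495, 0.222] pointing down, gripper open.
Joint ranges: [-3.03, 3.03], [-0.79, 2.21], [0.23, 2.52], [-1.04, 4.18], [0, 3.07], [-2.55, 2.55]. Speed limits (rad/s): [2.22, 2.22, 2.57, 3.14, 3.14, 3.14].

INTERFACE

Orientations are given as [roll, pitch, yaw] about the fixed x, y, z axes, in that order (R = Rz(yaw) Ry(pitch) Rx(roll)).
In Python, from station import ctrl gives the robot as it stands. The module is installed in compiled form; this text tells all that it offers.
- The arm moves only by the tool drive_tool, never from a script. Its argument "increments" is a list of rows, each a list of 3 entries, a list of its own where there are three numbers: the turn, a rotation vector about the tool's x, y, z in degrees, then the shift along the tool's x, y, z in mm, then the opening, from 0 (shut) to 1 (fully open). In form: [[[ax, ay, az], [dx, dy, dz], hand], ...]. A call has 1 to 20 rows; each row shifts and turns the commanded pose from where the row before left it, along the tool's axes as they then stand; what a row does not reach is not made up. A row lasts 1/8 s, in which the tool goes at most 62.5 mm and 10.7 degrees, less where a joint would pass 70% of its speed; a pose out of reach is approached as far as the arm can. A call with a gripper value outside its range is refused whole. The fingers move at their own pace and stop on an object; "squeeze" is the grip in N (left out, the last holds). Time passes only in rows, so rows that do not move let the fingers close. It gives the time, the measured TCP pose, the force and the opening at its end, in the units of the state.
- ctrl.get_obs(): the state, without advancing time (a new reading comes with each control period).
- ctrl.camera(name): name is "side" or "top"; returns the picture (384x512x3 uint8, red, green, blue); there is no depth.
- ctrl.calibration(name): a dict with "fx", "fy", "cx", "cy" (pixels), "rvec" (rotation vector, rad) and "tvec" (3), from world to camera coordinates, as OpenCV has them. Camera axes: x right, y down, z forward; pixel columns grow to the right and rows downward; lengths in m; the calibration is good to about 2 mm. A picture is of the moment at which its call begins. calibration takes no time and is no camera call.
- ctrl.hand_in(): hands the job in, once; it reports no verdict.
The state is a dict: "time_s": time; "qpos": joint angles; "joint_vel": joint speeds; "tau": joint torques, N m; "ee_pos": TCP position; "eef_rot": TCP orientation; "force": force on the tool from outside, world axes, zero at the start; "moment": the same for the moment, N m; "grip_width": finger opening in m.
Only numpy, scipy, OpenCV 4.12 (cv2) and the standard library are available. Lean on these libraries where they do the work, as an engineer would, in place of code of your own. Each camera call takes 0.05 s, during which the arm holds its last target.

TASK

Take the red-handled pull hook, drop its tip into the finger hole of the slide tray's tab and draw the tray all the way out to its stop with the hook, not with the fingers. Lay the hook down on the trolley clear of the tray unit, then pick up the loose white nylon block, set it down flat near the middle of the open tray and let go. Do not drop the block into the tray, leave the brown slide block where it lies, and leave the tray fully out.

Things in the scene. Friction and masses are not known exactly. Their poses are not given: they have to be found in the camera images.
- tray_unit: Low green sheet-steel housing fixed to the trolley, 115 (its x) x 150 (its y) x 68 mm high, a black mat, a bolt and a nut on its roof (up to 87 mm high). Origin: centre of its underside, on the trolley top. Its -x axis points out of its open front, the way the tray slides out; z is up. Does not move during the work. Headphones up to 160 mm high and a big pulley stand behind; the parts heap between the unit and the hook is under 100 mm high.
- tray (a joint): How far the tray is slid out of the housing, in m: 0 shut, 0.100 fully out at a hard stop. The tray slides out along the tray_unit's -x axis; about 3 N of friction, stays where it is left.
- tray_floor (a point): Centre of the tray's inner floor (top face of the floor, 30 mm above the trolley top), same axes as tray_unit; moves with the tray. With the tray shut it lies over the tray_unit's origin. The open-topped tray is 100 (x) x 122 mm (y) inside; its walls rise 26 mm above the floor, its yellow front plate 29 mm. With the tray fully out the housing's roof still covers only the rearmost 8 mm of the inside.
- finger_hole (a point): Centre of the finger hole at the top face of the steel tab, 46 mm above the trolley top; axes as tray_unit; moves with the tray. Hole 20 mm in diameter, axis vertical, straight through the level tab, which is 5 mm thick (open air below it down to the trolley), 40 mm wide and stands 36 mm out of the yellow tray front: 20 mm from the yellow front plate to the hole's centre, 16 mm from there to the tab's free end.
- hook_handle (a point): Centre of the red handle of the loose pull hook, half-way up. Handle 80 (x) x 24 (y) x 34 mm (z); x runs along the handle towards the steel hook, z is up as it lies. It lies upright on the handle's underside, tip down; about 160 g. A round steel shank 9 mm thick goes on from the handle's front along x, its centre line 10.5 mm above this point, and bends straight down 95 mm ahead of this point.
- hook_tip (a point): Lowest point of the hook's downward steel tip (9 mm thick, round end), 95 mm ahead (x) of hook_handle and 16.5 mm below it, at the level of the handle's underside. About 22 mm free length below the shank's underside. Axes as hook_handle.
- nylon_block_center (a point): Centre, half-way up the 20 mm high body, of the loose white nylon block lying flat: 24 (x) x 50 (y) x 20 mm (z), with a small bolt head standing 4 mm above its top near one end; about 28 g. z is up.
- brown_block_center (a point): Centre, half-way up, of the loose brown slide block lying flat near the nylon block: 87 x 58 x 22 mm with a black knurled screw. To be left alone; the white and the brown block may have either of two places.
- pull_hook: The whole pull hook as a solid (red handle and steel hook). Origin: centre of the handle's underside; axes as hook_handle.
- nylon_block: The white nylon block as a solid; origin at the centre of its underside, axes as nylon_block_center.
Things that resemble listed ones, but are neither listed nor needed, are in the scene too. Of the things that look like the nylon_block, the larger one is meant.

How it is judged:
By the outcome, as a careful person would: the job done as asked, in the order asked, and still so for the second after the job is handed in, with the robot touching nothing.
It also fails if it takes over 72 s, if anything falls off the work surface, if the arm or the gripper's body presses on something with over 40 N, if the wrist force passes 120 N, or if a joint passes its speed limit or range.

## Working session

There is one attempt and no reset: what is moved stays moved. The work goes in short steps, Python scripts to look and compute and a tool call to move; the robot and the scene stay as the last step left them, time stands still between calls to the robot, and variables do not carry over. Pictures are saved under pics/ and viewed, and the job is handed in when it is done.

Besides the shell and the picture viewer there is one more tool, called after "Call:" by a JSON object that holds its "op" and its "data", one argument or row to a line. drive_tool: Moves the arm, as the interface text tells. Its arguments: {"type":"object","properties":{"increments":{"type":"array"},"squeeze":{"type":"number"}},"required":["increments"]}

```bash
mkdir -p pics; python3 - <<'E'
from station import ctrl
import cv2
for n in("side","top"):
    im=ctrl.camera(n); cv2.imwrite(f"pics/{n}0.png",cv2.cvtColor(im,cv2.COLOR_RGB2BGR))
    big=cv2.resize(im,(800,600),interpolation=cv2.INTER_CUBIC); cv2.imwrite(f"pics/{n}0b.png",cv2.cvtColor(big,cv2.COLOR_RGB2BGR))
    print(n,ctrl.calibration(n))
print(ctrl.get_obs())
E
```

```text
side {'fx': 386.2806725733568, 'fy': 386.2806725733568, 'cx': 251.160042522213, 'cy': 187.88306397033992, 'rvec': array([ 2.13909092, -0.48252231,  0.21645685]), 'tvec': array([-0.5038455,  0.1549803,  1.1468397])}
top {'fx': 434.35920728636006, 'fy': 434.35920728636006, 'cx': 262.1874358310154, 'cy': 182.91020863137518, 'rvec': array([ 2.12025888, -2.16661408,  0.14686292]), 'tvec': array([-0.00241874,  0.52770966,  1.27717435])}
{'time_s': 0.1, 'qpos': array([ 1.05340480e+00,  3.00393982e-01,  1.52149313e+00,  4.11253814e-06,
        1.32068148e+00, -6.65604402e-02]), 'joint_vel': array([ 0.00048962, -0.0005389 , -0.00127904, -0.00064727,  0.0003685 ,
       -0.00015262]), 'tau': array([ 8.56123006e-04, -5.32641935e+01, -3.53284764e+01,  7.09567009e-02,
        2.34738900e-02, -6.08000937e-05]), 'ee_pos': array([0.23952391, 0.49487847, 0.22196583]), 'eef_rot': array([-3.14152377e+00,  9.73513504e-04,  1.11996426e+00]), 'force': array([1.26163573, 0.19836739, 0.72939918]), 'moment': array([0.00536264, 0.00343932, 0.0442252 ]), 'grip_width': 0.09355555831080838}
```

View pics/side0b.png

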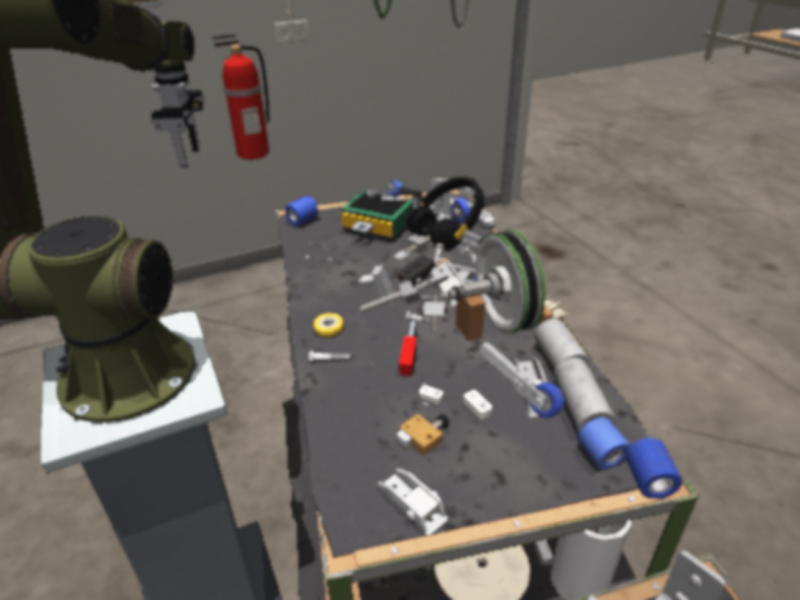

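View pics/top0b.png

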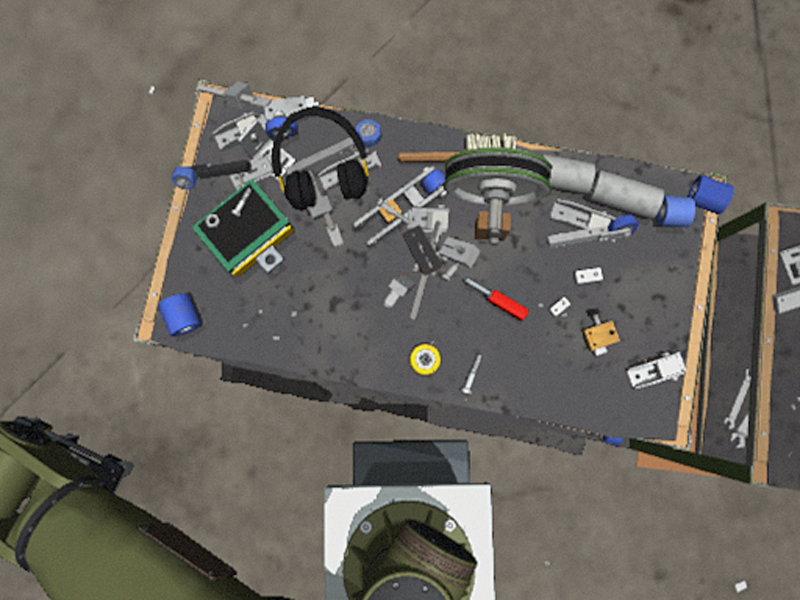

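The side view shows the tray unit at about (375,215), the hook at (408,345) and the white blocks at (430,393) and (478,403). In the top view the unit is at (243,228), its tab at (270,260), the hook at (500,298), the white blocks at (588,275, larger) and (560,306), and the brown block at (602,333). Next I'll zoom in.

```bash
cat > h.py <<'E'
import numpy as np, cv2
from station import ctrl
def cal(n):
    c=ctrl.calibration(n); K=np.array([[c['fx'],0,c['cx']],[0,c['fy'],c['cy']],[0,0,1]]); R=cv2.Rodrigues(np.array(c['rvec']))[0]; return K,R,np.array(c['tvec'])
def ray(n,u,v):
    K,R,t=cal(n); d=R.T@np.linalg.inv(K)@np.array([u,v,1.]); return -R.T@t,d
def atz(n,u,v,z):
    o,d=ray(n,u,v); return o+d*(z-o[2])/d[2]
def tri(a,b):
    P=[np.c_[cal(n)[1],cal(n)[2]] for n in("top","side")]
    Ks=[cal(n)[0] for n in("top","side")]
    X=cv2.triangulatePoints(Ks[0]@P[0],Ks[1]@P[1],np.array(a,float).reshape(2,1),np.array(b,float).reshape(2,1)); return (X[:3]/X[3]).ravel()
def proj(n,p):
    K,R,t=cal(n); q=K@(R@np.array(p)+t); return q[:2]/q[2]
def crop(im,u0,v0,w,h,s,f):
    c=cv2.resize(im[v0:v0+h,u0:u0+w],(w*s,h*s),interpolation=cv2.INTER_CUBIC)
    cv2.imwrite(f,cv2.cvtColor(c,cv2.COLOR_RGB2BGR))
E
python3 - <<'E'
from h import *
for n,bs in (("top",[(115,110,80,70),(290,165,100,75),(340,165,60,60)]),("side",[(205,110,80,60),(245,190,75,100)])):
    im=cv2.cvtColor(cv2.imread(f"pics/{n}0.png"),cv2.COLOR_BGR2RGB)
    for i,(u,v,w,h) in enumerate(bs): crop(im,u,v,w,h,min(800//w,600//h),f"pics/c_{n}{i}.png"); print(n,i,u,v,min(800//w,600//h))
E
```

```text
top 0 115 110 8
top 1 290 165 8
top 2 340 165 10
side 0 205 110 10
side 1 245 190 6
```

View pics/c_top0.png

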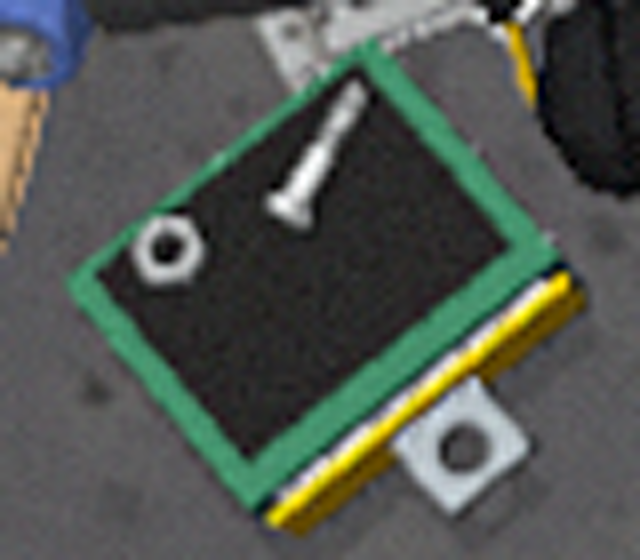

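View pics/c_top1.png

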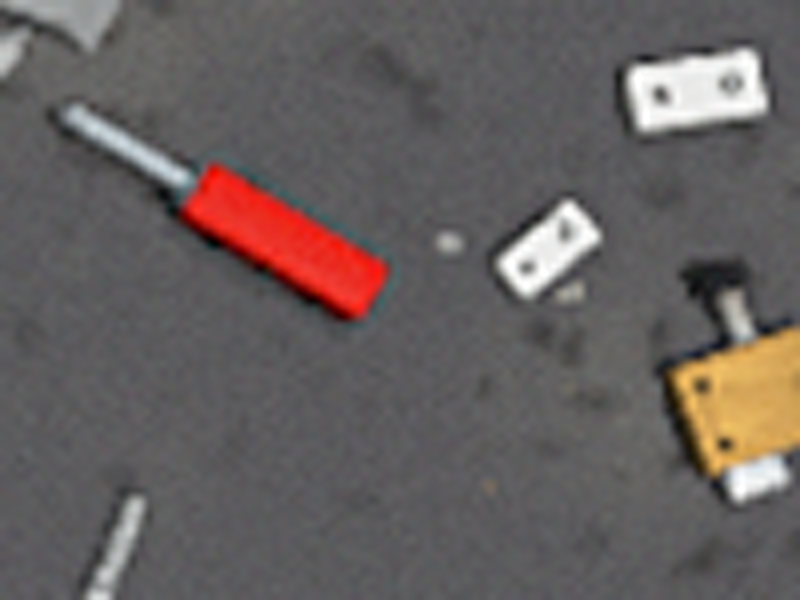

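View pics/c_side0.png

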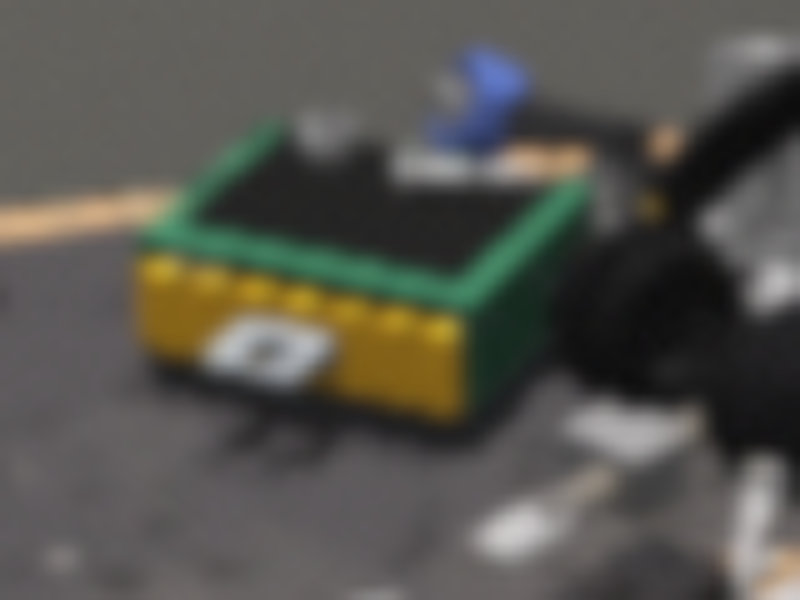

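View pics/c_side1.png

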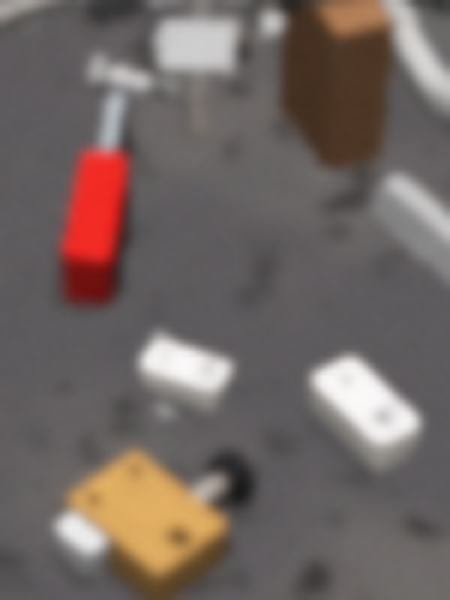

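```bash
cat > m.py <<'E'
from h import *
T0=lambda x,y:(115+(x+.5)/8-.5,110+(y+.5)/8-.5)
T1=lambda x,y:(290+(x+.5)/8-.5,165+(y+.5)/8-.5)
S0=lambda x,y:(205+(x+.5)/10-.5,110+(y+.5)/10-.5)
S1=lambda x,y:(245+(x+.5)/6-.5,190+(y+.5)/6-.5)
np.set_printoptions(precision=4,suppress=True)
print("hole",tri(T0(465,447),S0(266,350)),atz("top",*T0(465,447),.046))
print("handle tri",tri(T1(284,241),S1(95,200)))
h=np.array([atz("top",*T1(*p),.034) for p in[(213,165),(388,268),(355,320),(182,210)]]);print(h,h.mean(0))
print("shank end",atz("top",*T1(68,112),.030))
print("nylon tri",tri(T1(695,89),S1(365,400)))
q=np.array([atz("top",*T1(*p),.02) for p in[(625,65),(752,47),(768,112),(637,132)]]);print(q,q.mean(0),np.linalg.norm(np.diff(q,axis=0),axis=1))
q=np.array([atz("top",*T0(*p),.068) for p in[(368,42),(558,248),(250,505),(70,285)]]);print(q,q.mean(0),np.linalg.norm(np.diff(q,axis=0),axis=1), np.degrees(np.arctan2(*(q-np.roll(q,-1,0))[:,1::-1].T)))
q=np.array([atz("top",*T0(*p),.046) for p in[(470,380),(530,445),(460,512),(395,445)]]);print(q,q.mean(0),np.linalg.norm(np.diff(q,axis=0),axis=1), np.degrees(np.arctan2(*(q-np.roll(q,-1,0))[:,1::-1].T)))
q=np.array([atz("top",*T0(*p),.059) for p in[(563,278),(268,518)]]);print(q,np.degrees(np.arctan2(*(q[1]-q[0])[1::-1])))
E
python3 m.py
```

```text
hole [0.5864 0.2555 0.0487] [0.5859 0.2563 0.046 ]
handle tri [ 0.4895 -0.2033  0.036 ]
[[ 0.5175 -0.1773  0.034 ]
 [ 0.4768 -0.2417  0.034 ]
 [ 0.4574 -0.2284  0.034 ]
 [ 0.5006 -0.1649  0.034 ]] [ 0.4881 -0.2031  0.034 ]
shank end [ 0.5396 -0.1234  0.03  ]
nylon tri [ 0.5461 -0.3653  0.0207]
[[ 0.5547 -0.3386  0.02  ]
 [ 0.5606 -0.3877  0.02  ]
 [ 0.5352 -0.3923  0.02  ]
 [ 0.5286 -0.3417  0.02  ]] [ 0.5447 -0.3651  0.02  ] [0.0494 0.0258 0.051 ]
[[0.7387 0.2898 0.068 ]
 [0.6569 0.2173 0.068 ]
 [0.5616 0.3315 0.068 ]
 [0.6469 0.4007 0.068 ]] [0.651  0.3098 0.068 ] [0.1093 0.1488 0.1099] [  41.5745  -50.1521 -140.9619  129.594 ]
[[0.6118 0.2546 0.046 ]
 [0.5861 0.2317 0.046 ]
 [0.561  0.258  0.046 ]
 [0.5873 0.2829 0.046 ]] [0.5866 0.2568 0.046 ] [0.0344 0.0364 0.0362] [  41.877   -46.3279 -136.5702  130.8898]
[[0.6475 0.217  0.059 ]
 [0.5581 0.3272 0.059 ]] 129.07465552678562
```

```bash
cat >> h.py <<'E'
def plan(target, rot=None, step=50):
    from scipy.spatial.transform import Rotation as Ro
    o=ctrl.get_obs(); p=np.array(o['ee_pos']); R=Ro.from_euler('xyz',rot if rot is not None else o['eef_rot'])
    d=R.inv().apply(np.array(target)-p)*1000
    n=int(np.ceil(np.linalg.norm(d)/step)); print("now",p.round(4),np.degrees(o['eef_rot']).round(2),"tool mm",d.round(1),"rows",n,"each",(d/n).round(2))
E
python3 - <<'E'
from h import *
plan([.488,-.203,.15],[np.pi,0,np.radians(-33)])
E
```

```text
now [0.2395 0.4949 0.222 ] [-1.800e+02  6.000e-02  6.417e+01] tool mm [588.5 450.   72. ] rows 15 each [39.23 30.    4.8 ]
```

Call:
{"op": "drive_tool", "data": {
  "increments": [
    [[0,0,9.72],[0,0,0],0.7],
    [[0,0,9.72],[0,0,0],0.7],
    [[0,0,9.72],[0,0,0],0.7],
    [[0,0,9.72],[0,0,0],0.7],
    [[0,0,9.72],[0,0,0],0.7],
    [[0,0,9.72],[0,0,0],0.7],
    [[0,0,9.72],[0,0,0],0.7],
    [[0,0,9.72],[0,0,0],0.7],
    [[0,0,9.72],[0,0,0],0.7],
    [[0,0,9.72],[0,0,0],0.7]
  ]
}}

```text
time_s: 1.35
ee_pos: [0.2396, 0.4949, 0.2221]
eef_rot: [3.141, -0.0, -0.582]
force: [0.1, -0.3, 1.2]
grip_width: 0.0659
```

Call:
{"op": "drive_tool", "data": {
  "increments": [
    [[0,0,0],[39.2,30,3],0.7],
    [[0,0,0],[39.2,30,3],0.7],
    [[0,0,0],[39.2,30,3],0.7],
    [[0,0,0],[39.2,30,3],0.7],
    [[0,0,0],[39.2,30,3],0.7],
    [[0,0,0],[39.2,30,3],0.7],
    [[0,0,0],[39.2,30,3],0.7],
    [[0,0,0],[39.2,30,3],0.7],
    [[0,0,0],[39.2,30,3],0.7],
    [[0,0,0],[39.2,30,3],0.7],
    [[0,0,0],[39.2,30,3],0.7],
    [[0,0,0],[39.2,30,3],0.7],
    [[0,0,0],[39.2,30,3],0.7],
    [[0,0,0],[39.2,30,3],0.7],
    [[0,0,0],[39.2,30,3],0.7],
    [[0,0,0],[0,0,0],0.7]
  ]
}}

```text
time_s: 3.35
ee_pos: [0.4873, -0.205, 0.1764]
eef_rot: [3.141, 0.001, -0.579]
force: [1.2, -0.3, 0.1]
grip_width: 0.0656
```

Call:
{"op": "drive_tool", "data": {
  "increments": [
    [[0,0,0],[0,-2,35],0.7],
    [[0,0,0],[0,0,35],0.7],
    [[0,0,0],[0,0,30],0.7],
    [[0,0,0],[0,0,0],0.7]
  ]
}}

```text
time_s: 3.85
ee_pos: [0.4873, -0.1998, 0.0759]
eef_rot: [3.141, 0.004, -0.576]
force: [-0.0, -0.4, -0.1]
grip_width: 0.0657
```

```bash
python3 - <<'E'
from h import *
crop(ctrl.camera("top"),280,150,100,75,8,"pics/t1.png");crop(ctrl.camera("side"),220,130,100,100,6,"pics/s1.png")
E
```

```text
(no output)
```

View pics/t1.png

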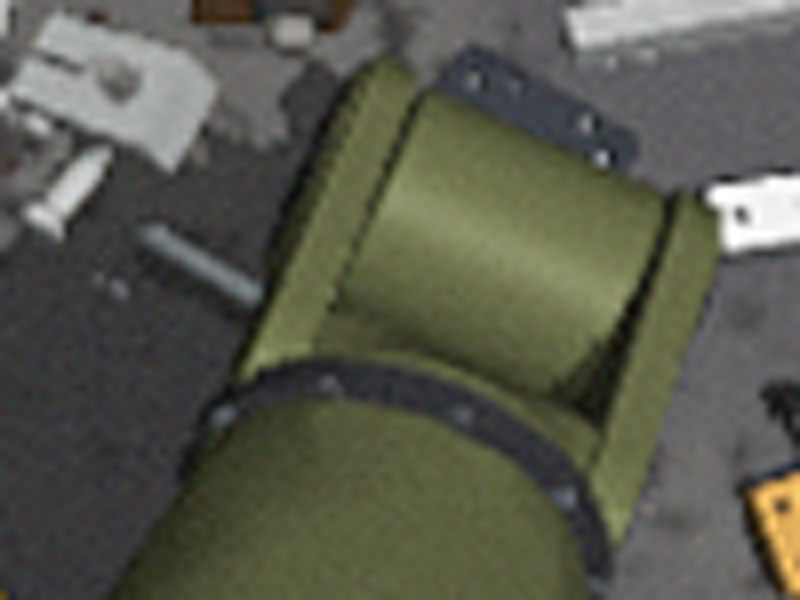

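View pics/s1.png

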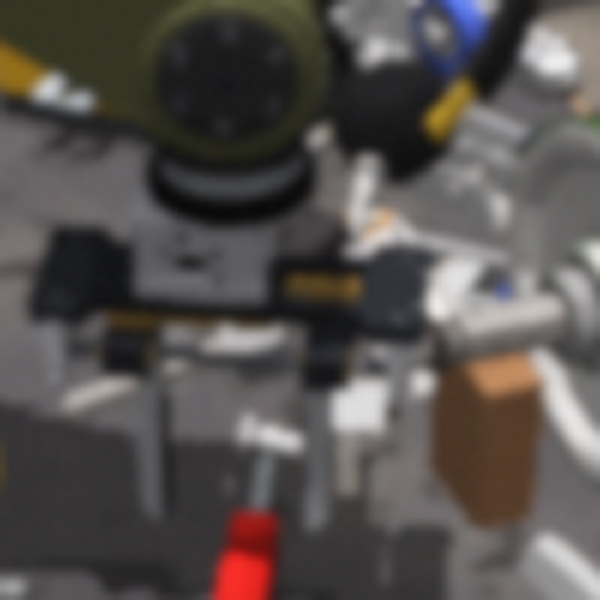

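The jaws straddle the handle in both views. The gripper body's right end comes near the pulley shaft and the upright brown piece in the side view, at about (460,330) and (490,440), so I'll measure that clearance.

```bash
python3 - <<'E'
from h import *
np.set_printoptions(precision=3,suppress=True)
print("shaft end",tri((315,152),(297,185)))
print("brown bottom side",atz("side",301,217,0))
im=cv2.cvtColor(cv2.imread("pics/top0.png"),cv2.COLOR_BGR2RGB); crop(im,280,110,100,75,8,"pics/t2.png")
plan([.488,-.203,.021])
c=np.array([.488,-.203]);
for a in(-.0885,.0885):
  for b in(-.0375,.0375):
    print(c+a*np.array([.838,-.545])+b*np.array([.545,.838]))
E
```

```text
shaft end [ 0.614 -0.173  0.11 ]
brown bottom side [ 0.636 -0.196  0.   ]
now [ 0.489 -0.201  0.079] [-179.99   -0.04  -33.  ] tool mm [ 0.6  2.3 57.5] rows 2 each [ 0.3   1.15 28.74]
[ 0.393 -0.186]
[ 0.434 -0.123]
[ 0.542 -0.283]
[ 0.583 -0.22 ]
```

View pics/t2.png

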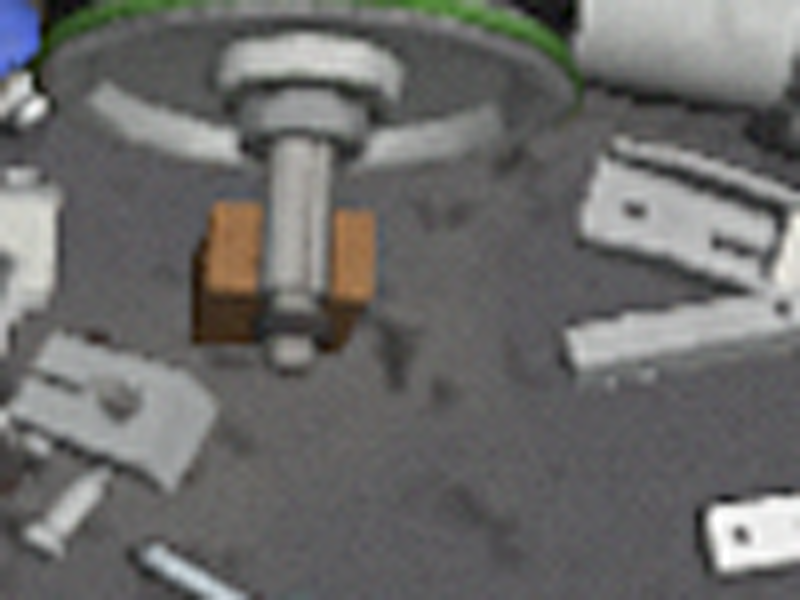

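Clearance is about 4 cm. I'm going down to grip the handle.

Call:
{"op": "drive_tool", "data": {
  "increments": [
    [[0,0,0],[0.5,2.5,25],0.7],
    [[0,0,0],[0,0,20],0.7],
    [[0,0,0],[0,0,12.5],0.7],
    [[0,0,0],[0,0,0],0.6],
    [[0,0,0],[0,0,0],0.1],
    [[0,0,0],[0,0,0],0.1],
    [[0,0,0],[0,0,0],0.1],
    [[0,0,0],[0,0,0],0.1],
    [[0,0,0],[0,0,0],0.1]
  ],
  "squeeze": 35
}}

```text
time_s: 5.08
ee_pos: [0.4878, -0.2036, 0.0204]
eef_rot: [-3.141, -0.001, -0.576]
force: [1.4, -0.5, 5.3]
grip_width: 0.0238
```

Call:
{"op": "drive_tool", "data": {
  "increments": [
    [[0,0,0],[0,0,-20],0.1],
    [[0,0,0],[0,0,-50],0.1],
    [[0,0,0],[0,0,-50],0.1],
    [[0,0,0],[0,0,-50],0.1],
    [[0,0,8.5],[0,0,0],0.1],
    [[0,0,8.5],[0,0,0],0.1],
    [[0,0,0],[0,0,0],0.1]
  ]
}}

```text
time_s: 5.95
ee_pos: [0.4872, -0.2032, 0.1895]
eef_rot: [3.141, 0.001, -0.872]
force: [0.4, -1.5, -1.6]
grip_width: 0.0237
```

```bash
python3 - <<'E'
from h import *
plan([.513,.195,.19],step=45)
im=ctrl.camera("side");crop(im,200,100,120,120,5,"pics/s3.png")
E
```

```text
now [ 0.4872 -0.2032  0.1895] [ 1.7997e+02  6.0000e-02 -4.9970e+01] tool mm [-288.3 -275.9   -0.3] rows 9 each [-32.04 -30.66  -0.04]
```

View pics/s3.png

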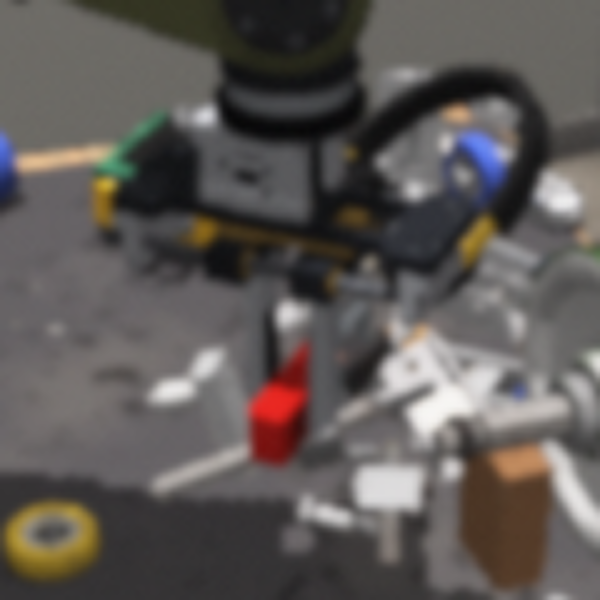

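The side view shows the red handle held level between the pads at about (280,420). Next I'll carry it across.

Call:
{"op": "drive_tool", "data": {
  "increments": [
    [[0,0,0],[-32,-30.7,0],0.1],
    [[0,0,0],[-32,-30.7,0],0.1],
    [[0,0,0],[-32,-30.7,0],0.1],
    [[0,0,0],[-32,-30.7,0],0.1],
    [[0,0,0],[-32,-30.7,0],0.1],
    [[0,0,0],[-32,-30.7,0],0.1],
    [[0,0,0],[-32,-30.7,0],0.1],
    [[0,0,0],[-32,-30.7,0],0.1],
    [[0,0,0],[-32,-30.7,0],0.1],
    [[0,0,0],[0,0,40],0.1],
    [[0,0,0],[0,0,40],0.1],
    [[0,0,0],[0,0,0],0.1]
  ]
}}

```text
time_s: 7.5
ee_pos: [0.5127, 0.1944, 0.1074]
eef_rot: [3.136, 0.002, -0.87]
force: [-0.0, -0.0, -1.5]
grip_width: 0.0237
```

```bash
python3 - <<'E'
from h import *
print(ctrl.get_obs()['ee_pos'],ctrl.get_obs()['eef_rot'])
crop(ctrl.camera("side"),190,80,100,75,8,"pics/s4.png");crop(ctrl.camera("top"),115,110,120,90,6,"pics/t4.png")
E
```

```text
[0.5126934  0.19440945 0.10744931] [ 3.13622308e+00  2.30768584e-03 -8.70352407e-01]
```

View pics/s4.png

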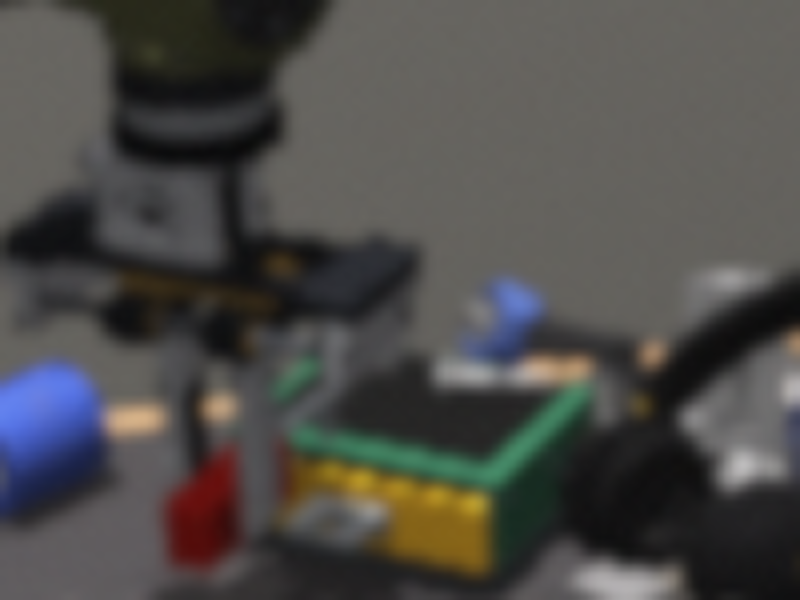

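View pics/t4.png

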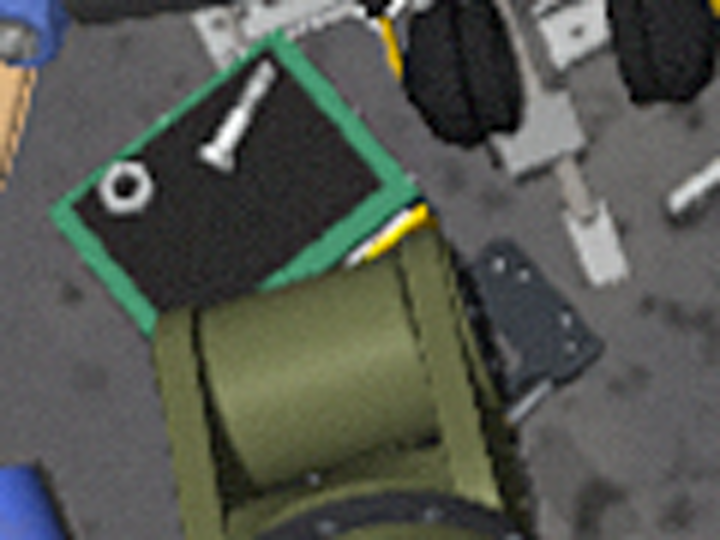

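```bash
python3 - <<'E'
from h import *
a=np.radians(90-49.87);u=np.array([np.cos(a),np.sin(a),0])
p=np.array([.5127,.1944,.1074])
for nm,q in (("tip",p+.095*u+[0,0,-.0204]),("bend",p+.095*u+[0,0,.011]),("front",p+.04*u+[0,0,.0136]),("rear",p-.04*u+[0,0,.0136]),("hole",[.586,.256,.046])):
    uv=proj("side",q); print(nm,np.round(q,4),(uv-[190,80]+.5)*8-.5,((proj("top",q)-[115,110]+.5)*6-.5))
E
```

```text
tip [0.5853 0.2556 0.087 ] [323.57872531 450.29956728] [332.24048131 320.96133073]
bend [0.5853 0.2556 0.1184] [319.83746263 390.92775221] [317.87116051 308.5809403 ]
front [0.5433 0.2202 0.121 ] [263.69696741 435.71633611] [390.34414209 392.91391971]
rear [0.4821 0.1686 0.121 ] [176.58913914 513.3749224 ] [498.87037642 518.65656919]
hole [0.586 0.256 0.046] [329.30489393 525.04068176] [349.26171194 334.97002564]
```

```bash
python3 - <<'E'
from h import *
im=ctrl.camera("side"); cv2.imwrite("pics/full5.png",cv2.cvtColor(im,cv2.COLOR_RGB2BGR)); crop(im,205,110,40,40,15,"pics/s5.png")
E
```

```text
(no output)
```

View pics/s5.png

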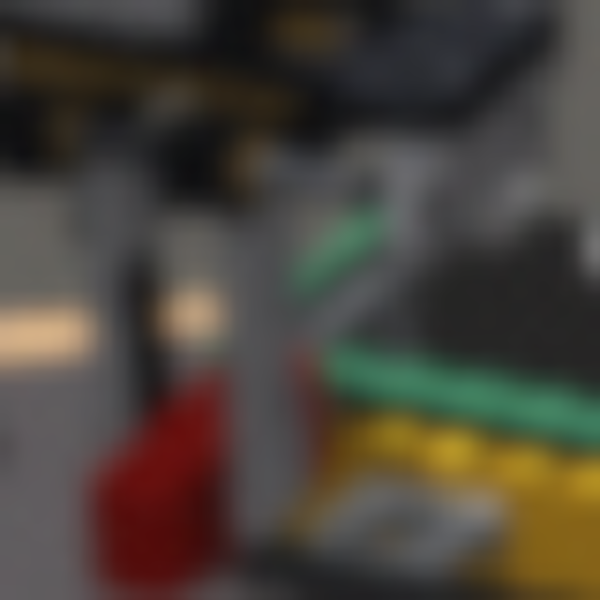

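```bash
cat > ov.py <<'E'
from h import *
import sys
def overlay(im,n,u0,v0,s,w,h,dx=0,dz=0,pitch=0,fn="pics/ov.png"):
    from scipy.spatial.transform import Rotation as Ro
    o=ctrl.get_obs();p=o['ee_pos'];R=Ro.from_euler('xyz',o['eef_rot'])
    # hook frame: x = -tool y, z=-tool z, y = z x x
    M=R.as_matrix();X=-M[:,1];Z=-M[:,2];Y=np.cross(Z,X)
    H=lambda x,y,z:p+X*(x+dx)+Y*y+Z*(z-.0034+dz)
    c=cv2.resize(im[v0:v0+h,u0:u0+w],(w*s,h*s),interpolation=cv2.INTER_CUBIC)
    P=lambda q:tuple(int(round(k)) for k in ((proj(n,q)-[u0,v0]+.5)*s-.5))
    L=lambda a,b,col:cv2.line(c,P(a),P(b),col,1)
    for y in(-.012,.012):
        for z in(-.017,.017): L(H(-.04,y,z),H(.04,y,z),(0,255,255))
    for x in(-.04,.04):
        for y in(-.012,.012): L(H(x,y,-.017),H(x,y,.017),(0,255,255))
        for z in(-.017,.017): L(H(x,-.012,z),H(x,.012,z),(0,255,255))
    for y in(-.0045,.0045): L(H(.04,y,.0105),H(.095,y,.0105),(255,0,255))
    for x in(.0905,.0995):L(H(x,0,.0105),H(x,0,-.0165),(255,0,255))
    T=lambda x,y,z:p+M@np.array([x,y,z])
    for sx in(-.012,.012):
        for y in (-.008,.008): L(T(sx,y,.017),T(sx,y,-.04),(255,255,255))
        L(T(sx,-.008,.017),T(sx,.008,.017),(255,255,255))
    cv2.imwrite(fn,cv2.cvtColor(c,cv2.COLOR_RGB2BGR)); return H
E
python3 - <<'E'
from ov import *
im=cv2.cvtColor(cv2.imread("pics/full5.png"),cv2.COLOR_BGR2RGB)
overlay(im,"side",205,110,15,40,40)
E
```

```text
(no output)
```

View pics/ov.png

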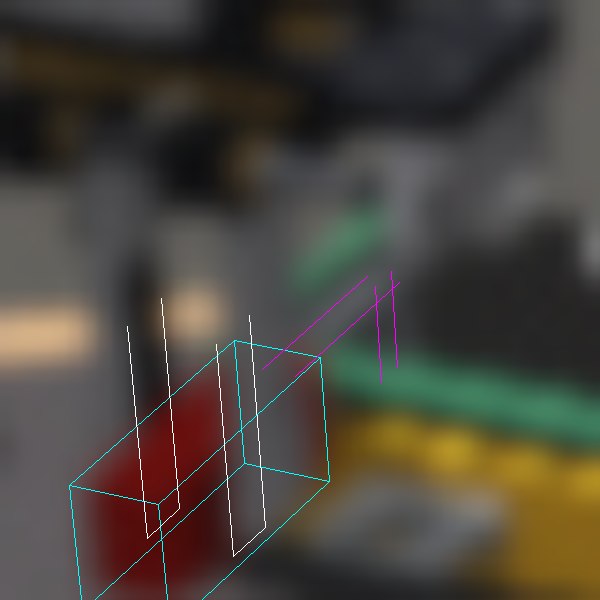

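```bash
python3 - <<'E'
from h import *
for n in("top","side"): K,R,t=cal(n); print(n,-R.T@t)
plan([.42,.0,.15],step=45)
E
```

```text
top [ 0.33899305 -0.02096534  1.33951552]
side [ 0.12125141 -0.98910096  0.77465984]
now [0.515  0.1949 0.1117] [-1.7989e+02 -5.0000e-02 -4.9970e+01] tool mm [ 88.2 198.  -38.6] rows 5 each [17.64 39.61 -7.73]
```

Call:
{"op": "drive_tool", "data": {
  "increments": [
    [[0,0,0],[17.6,39.6,-8],0.1],
    [[0,0,0],[17.6,39.6,-8],0.1],
    [[0,0,0],[17.6,39.6,-8],0.1],
    [[0,0,0],[17.6,39.6,-8],0.1],
    [[0,0,0],[17.6,39.6,-8],0.1],
    [[0,0,0],[0,0,0],0.1],
    [[0,0,0],[0,0,0],0.1],
    [[0,0,0],[0,0,0],0.1]
  ]
}}

```text
time_s: 8.65
ee_pos: [0.4194, 0.0008, 0.1503]
eef_rot: [-3.141, -0.0, -0.872]
force: [-0.7, 0.1, -1.5]
grip_width: 0.0237
```

```bash
python3 - <<'E'
from ov import *
im=ctrl.camera("top"); im2=ctrl.camera("side")
H=overlay(im,"top",200,120,8,80,75,fn="pics/ov6t.png")
t=H(.095,0,-.0165);print(ctrl.get_obs()['ee_pos'],t,proj("top",t),proj("side",t))
overlay(im2,"side",190,130,10,70,60,fn="pics/ov6s.png")
crop(im,200,120,80,75,8,"pics/t6.png");crop(im2,190,130,70,60,10,"pics/s6.png")
E
```

```text
[0.41920167 0.00074902 0.14992353] [0.49192835 0.06186812 0.13001634] [235.21648903 191.35784299] [225.18179104 154.51276327]
```

View pics/ov6t.png

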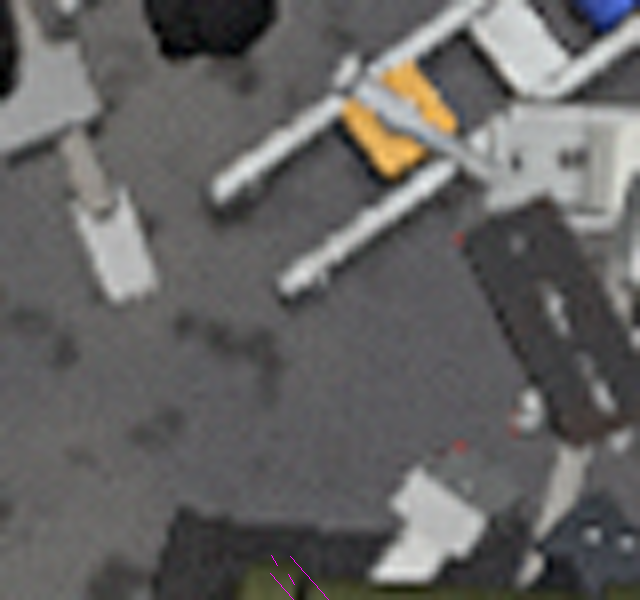

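View pics/ov6s.png

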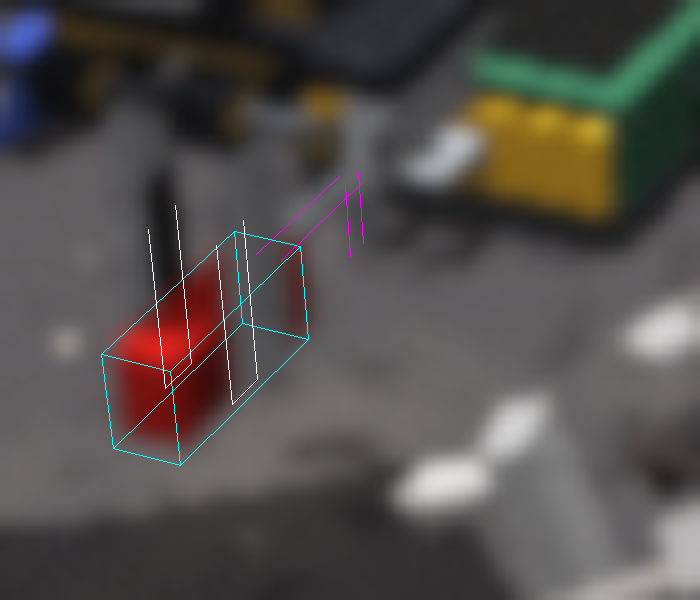

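View pics/s6.png

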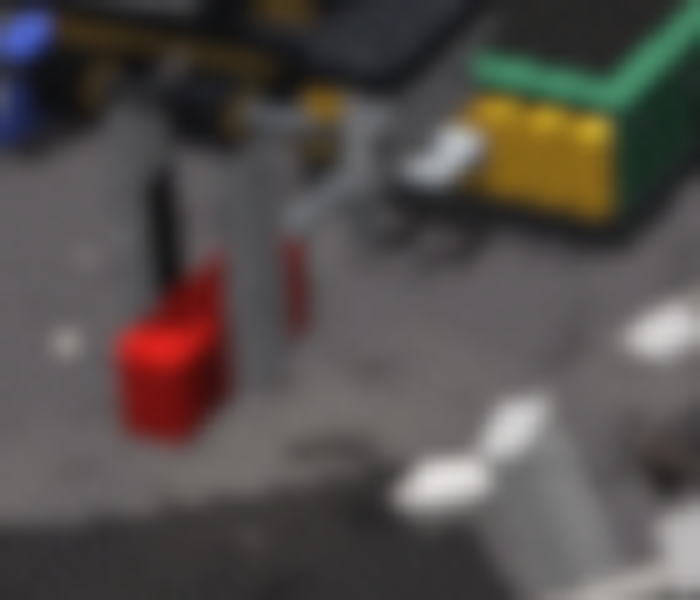

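The top view has the wrist covering the hook. The side view matches the handle to within about 1 or 2 px, but the tip doesn't stand out. I'll swing the hook sideways so the top camera can see it.

Call:
{"op": "drive_tool", "data": {
  "increments": [
    [[0,0,-10],[0,0,0],0.1],
    [[0,0,-10],[0,0,0],0.1],
    [[0,0,-10],[0,0,0],0.1],
    [[0,0,-10],[0,0,0],0.1],
    [[0,0,-10],[0,0,0],0.1],
    [[0,0,0],[0,0,0],0.1],
    [[0,0,0],[0,0,0],0.1]
  ]
}}

```text
time_s: 9.62
ee_pos: [0.4191, 0.0004, 0.1499]
eef_rot: [3.142, 0.0, -0.004]
force: [0.1, 0.0, -1.5]
grip_width: 0.0239
```

```bash
python3 - <<'E'
from ov import *
im=ctrl.camera("top"); im2=ctrl.camera("side")
H=overlay(im,"top",190,160,8,90,70,fn="pics/ov7t.png")
t=H(.095,0,-.0165);print(ctrl.get_obs()['ee_pos'],t)
overlay(im2,"side",180,120,10,70,60,fn="pics/ov7s.png")
crop(im,190,160,90,70,8,"pics/t7.png");crop(im2,180,120,70,60,10,"pics/s7.png")
E
```

```text
[4.19010926e-01 2.67476865e-04 1.49888690e-01] [0.41928135 0.09526765 0.12999135]
```

View pics/ov7t.png

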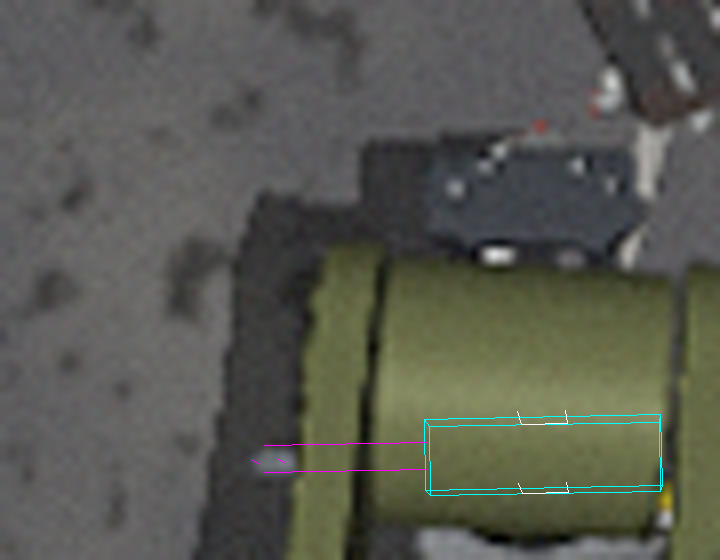

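View pics/ov7s.png

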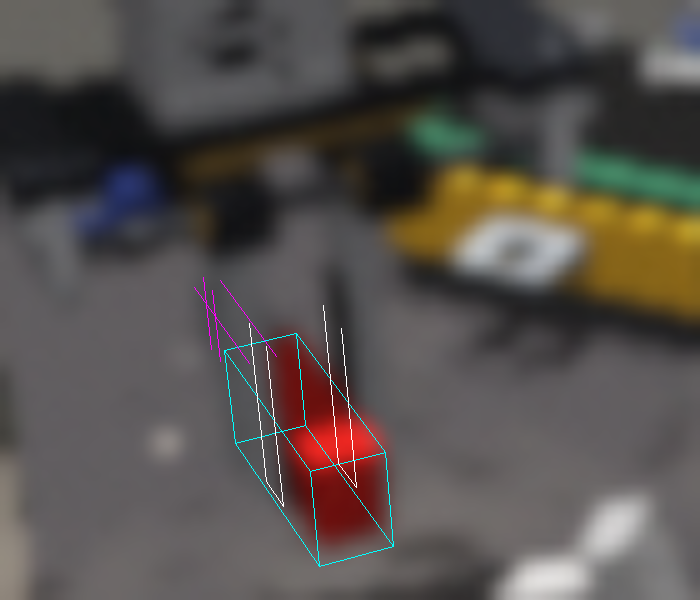

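View pics/t7.png

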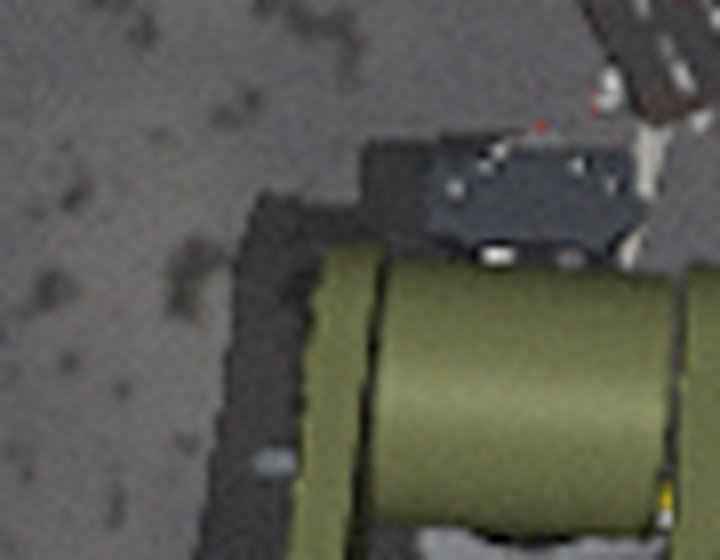

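View pics/s7.png

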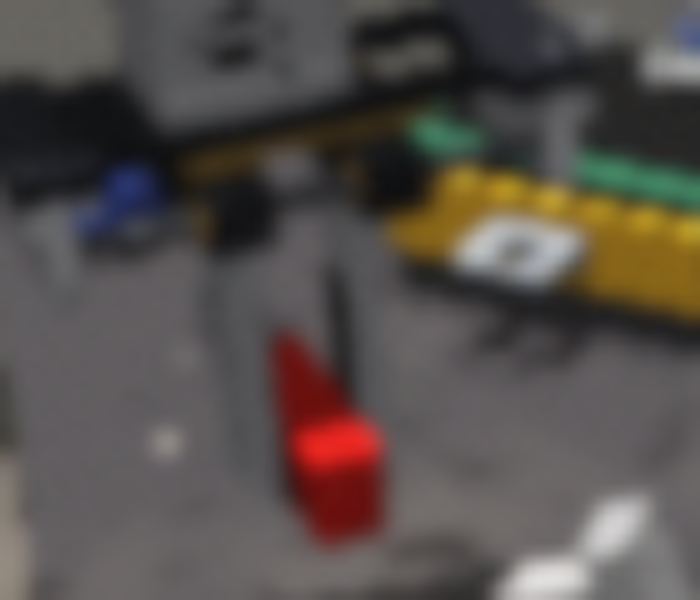

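In the top view the bend end is at (252,460), against a predicted 252–262, so the hook sits in the gripper as modelled to within 1–2 mm. I'll go back over the hole now.

Call:
{"op": "drive_tool", "data": {
  "increments": [
    [[0,0,10],[0,0,0],0.1],
    [[0,0,10],[0,0,0],0.1],
    [[0,0,10],[0,0,0],0.1],
    [[0,0,10],[0,0,0],0.1],
    [[0,0,10],[0,0,0],0.1],
    [[0,0,0],[-17.6,-39.6,8],0.1],
    [[0,0,0],[-17.6,-39.6,8],0.1],
    [[0,0,0],[-17.6,-39.6,8],0.1],
    [[0,0,0],[-17.6,-39.6,8],0.1],
    [[0,0,0],[-17.6,-39.6,8],0.1],
    [[0,0,0],[0,0,0],0.1],
    [[0,0,0],[0,0,0],0.1],
    [[0,0,0],[0,0,0],0.1]
  ]
}}

```text
time_s: 11.35
ee_pos: [0.5141, 0.194, 0.1103]
eef_rot: [-3.141, -0.0, -0.875]
force: [-0.2, -0.4, -1.7]
grip_width: 0.0238
```

```bash
python3 - <<'E'
from h import *
plan([.5133,.1948,.076],step=45)
E
```

```text
now [0.5141 0.194  0.1103] [-1.7999e+02 -1.0000e-02 -5.0110e+01] tool mm [-1.1  0.1 34.3] rows 1 each [-1.13  0.13 34.27]
```

Call:
{"op": "drive_tool", "data": {
  "increments": [
    [[0,0,0],[-1,0,18],0.1],
    [[0,0,0],[0,0,16],0.1],
    [[0,0,0],[0,0,0],0.1],
    [[0,0,0],[0,0,0],0.1]
  ]
}}

```text
time_s: 11.85
ee_pos: [0.5137, 0.1956, 0.076]
eef_rot: [-3.142, -0.0, -0.873]
force: [0.2, -0.1, -2.6]
grip_width: 0.0238
```

```bash
python3 - <<'E'
from ov import *
im2=ctrl.camera("side")
H=overlay(im2,"side",205,115,16,40,36,fn="pics/ov8s.png");print(ctrl.get_obs()['ee_pos'],H(.095,0,-.0165))
crop(im2,205,115,40,36,16,"pics/s8.png")
E
```

```text
[0.51378403 0.19561752 0.07626568] [0.58660189 0.25664539 0.05641202]
```

View pics/ov8s.png

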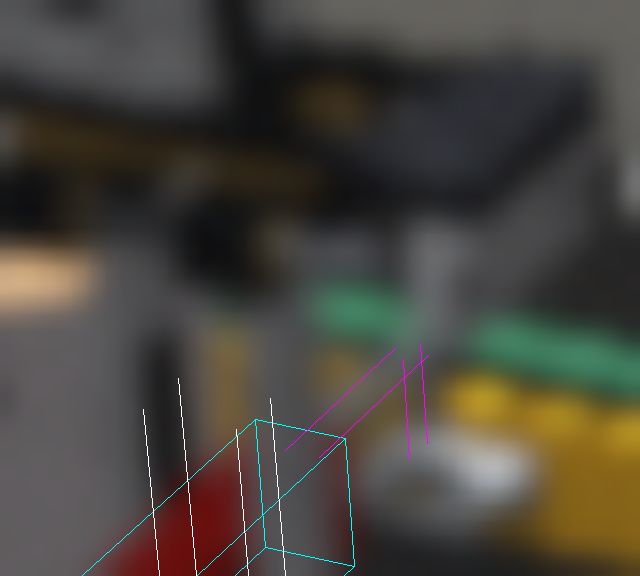

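View pics/s8.png

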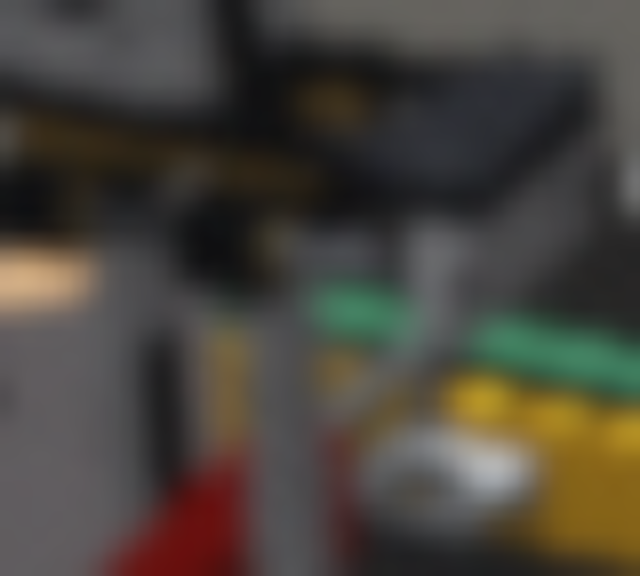

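The shank runs to about (425,350) and the tip points down toward the hole at about (420,488). I'm lowering it slowly.

Call:
{"op": "drive_tool", "data": {
  "increments": [
    [[0,0,0],[0,0.8,6],0.1],
    [[0,0,0],[0,0,6],0.1],
    [[0,0,0],[0,0,0],0.1]
  ]
}}

```text
time_s: 12.28
ee_pos: [0.5127, 0.1949, 0.0633]
eef_rot: [3.141, 0.0, -0.873]
force: [-0.4, 0.5, -2.1]
grip_width: 0.0236
```

Call:
{"op": "drive_tool", "data": {
  "increments": [
    [[0,0,0],[0,0,6],0.1],
    [[0,0,0],[0,0,5],0.1],
    [[0,0,0],[0,0,0],0.1],
    [[0,0,0],[0,0,0],0.1]
  ]
}}

```text
time_s: 12.78
ee_pos: [0.513, 0.1951, 0.053]
eef_rot: [-3.142, -0.0, -0.873]
force: [-0.1, 0.8, -2.3]
grip_width: 0.0241
```

```bash
python3 - <<'E'
from ov import *
im2=ctrl.camera("side")
H=overlay(im2,"side",205,115,16,40,36,fn="pics/ov9s.png");o=ctrl.get_obs();print(o['ee_pos'],o['force'],o['moment'],H(.095,0,-.0165))
crop(im2,205,115,40,36,16,"pics/s9.png")
E
```

```text
[0.5130287  0.19505513 0.05307929] [ 0.55310351  0.98831845 -1.88892903] [-0.030295    0.16260549  0.0060676 ] [0.58583685 0.25608472 0.03319535]
```

View pics/s9.png

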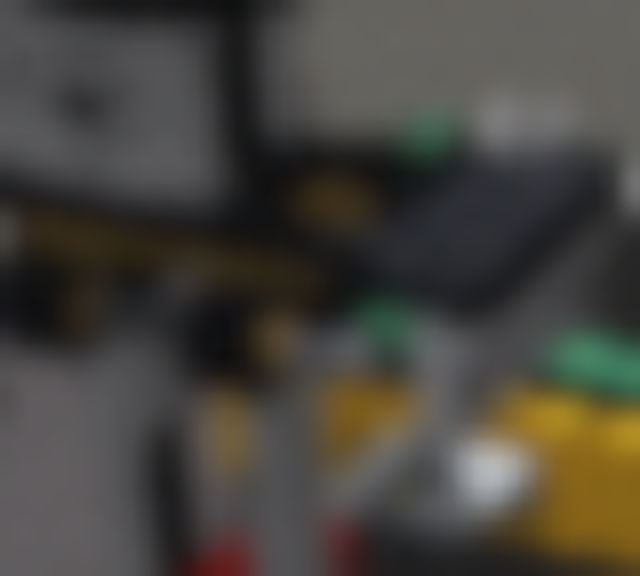

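No contact force, so the tip looks to be inside the hole. Now pull along tool +y.

Call:
{"op": "drive_tool", "data": {
  "increments": [
    [[0,0,0],[0,5,0],0.1],
    [[0,0,0],[0,8,0],0.1],
    [[0,0,0],[0,8,0],0.1],
    [[0,0,0],[0,8,0],0.1],
    [[0,0,0],[0,8,0],0.1]
  ]
}}

```text
time_s: 13.45
ee_pos: [0.4842, 0.171, 0.0531]
eef_rot: [-3.141, 0.0, -0.873]
force: [0.9, 3.3, -1.8]
grip_width: 0.0238
```

```bash
python3 - <<'E'
from h import *
o=ctrl.get_obs();print(o['ee_pos'],o['force'],o['moment'])
crop(ctrl.camera("top"),115,110,80,70,8,"pics/t10.png")
crop(ctrl.camera("side"),195,115,60,45,13,"pics/s10.png")
E
```

```text
[0.48417805 0.17098092 0.05305475] [ 0.87845907  3.29436171 -1.77991691] [ 0.59613287 -0.14355178  0.15154447]
```

View pics/t10.png

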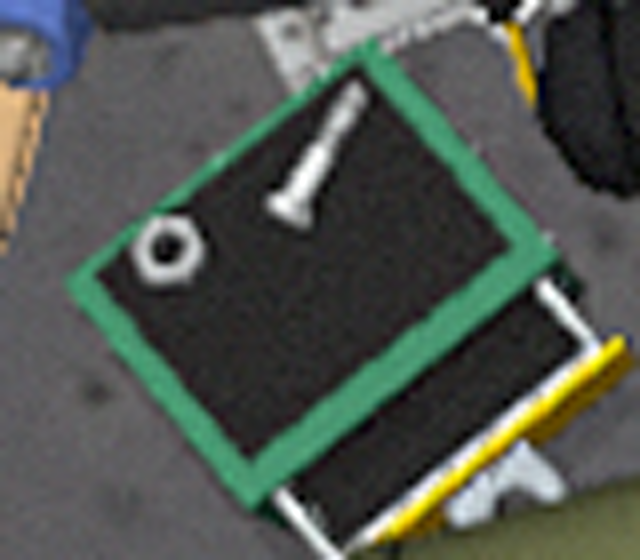

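View pics/s10.png

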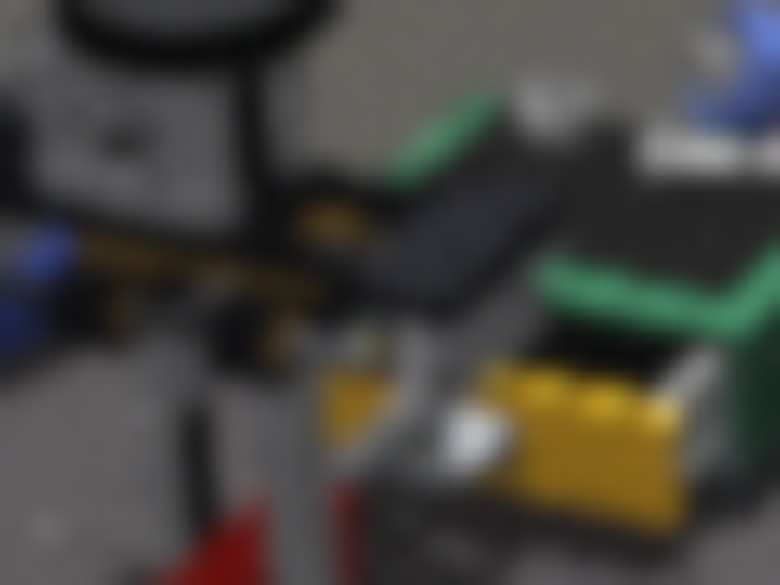

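The tray follows: it is open about 35 mm in both views. Continuing the pull.

Call:
{"op": "drive_tool", "data": {
  "increments": [
    [[0,0,0],[0,8,0],0.1],
    [[0,0,0],[0,10,0],0.1],
    [[0,0,0],[0,10,0],0.1],
    [[0,0,0],[0,10,0],0.1],
    [[0,0,0],[0,10,0],0.1],
    [[0,0,0],[0,5,0],0.1],
    [[0,0,0],[0,4,0],0.1],
    [[0,0,0],[0,2,0],0.1],
    [[0,0,0],[0,1,0],0.1]
  ]
}}

```text
time_s: 14.68
ee_pos: [0.4387, 0.1327, 0.053]
eef_rot: [-3.141, -0.0, -0.873]
force: [3.0, 1.3, -2.6]
grip_width: 0.0239
```

Call:
{"op": "drive_tool", "data": {
  "increments": [
    [[0,0,0],[0,2,0],0.1],
    [[0,0,0],[0,2,0],0.1],
    [[0,0,0],[0,0,0],0.1]
  ]
}}

```text
time_s: 15.05
ee_pos: [0.4368, 0.1308, 0.0534]
eef_rot: [-3.138, -0.001, -0.873]
force: [12.0, 8.9, -7.2]
grip_width: 0.0238
```

Call:
{"op": "drive_tool", "data": {
  "increments": [
    [[0,0,0],[0,1.5,0],0.1],
    [[0,0,0],[0,0,0],0.1]
  ]
}}

```text
time_s: 15.3
ee_pos: [0.4365, 0.1303, 0.0537]
eef_rot: [-3.136, -0.002, -0.873]
force: [14.8, 11.8, -7.7]
grip_width: 0.0239
```

```bash
python3 - <<'E'
from h import *
o=ctrl.get_obs();print(o['ee_pos'],o['force'],o['moment'])
crop(ctrl.camera("top"),115,110,80,70,8,"pics/t11.png")
crop(ctrl.camera("side"),195,115,60,45,13,"pics/s11.png")
E
```

```text
[0.43645285 0.13028904 0.05370556] [14.79544297 11.83449332 -7.72649136] [ 1.94969784 -2.23705432  0.0586159 ]
```

View pics/t11.png

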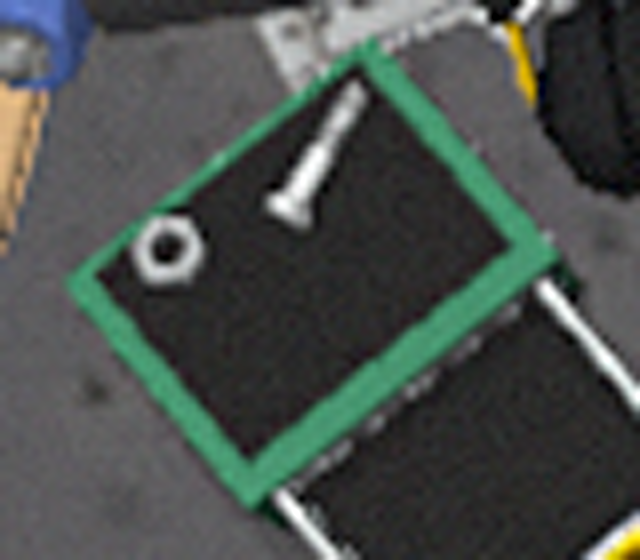

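View pics/s11.png

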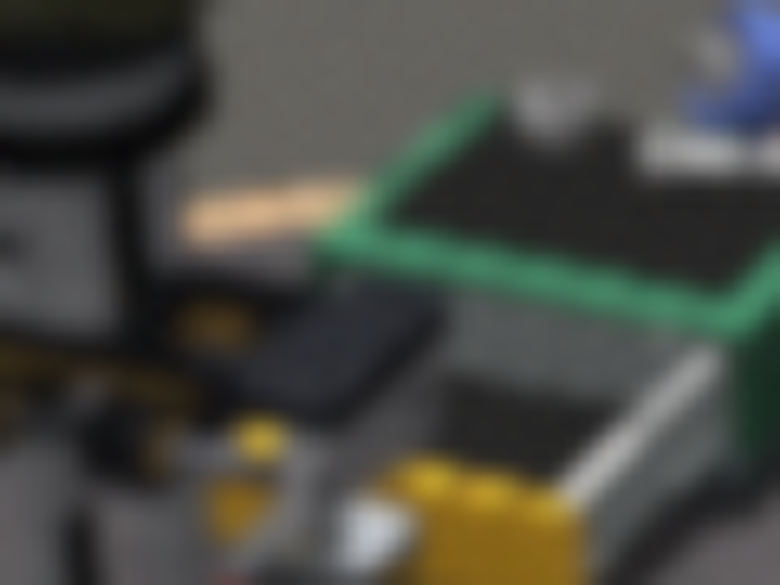

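At the hard stop: force rose to 19 N over less than 1 mm, and the tray's rear wall shows at the roof edge. I'll relax to mid-hole and lift out.

Call:
{"op": "drive_tool", "data": {
  "increments": [
    [[0,0,0],[0,-4,0],0.1],
    [[0,0,0],[0,-4,0],0.1],
    [[0,0,0],[0,0,0],0.1],
    [[0,0,0],[0,0,0],0.1]
  ]
}}

```text
time_s: 15.9
ee_pos: [0.4403, 0.1342, 0.0528]
eef_rot: [3.141, 0.0, -0.873]
force: [0.3, 0.3, -1.7]
grip_width: 0.0236
```

Call:
{"op": "drive_tool", "data": {
  "increments": [
    [[0,0,0],[0,0,-10],0.1],
    [[0,0,0],[0,0,-15],0.1],
    [[0,0,0],[0,0,0],0.1]
  ]
}}

```text
time_s: 16.27
ee_pos: [0.4413, 0.1345, 0.0795]
eef_rot: [-3.139, -0.001, -0.873]
force: [0.5, 0.2, -1.6]
grip_width: 0.0234
```

Call:
{"op": "drive_tool", "data": {
  "increments": [
    [[0,0,0],[0,0,-40],0.1],
    [[0,0,0],[0,0,-40],0.1],
    [[0,0,0],[0,0,-30],0.1],
    [[0,0,-8.5],[0,0,0],0.1],
    [[0,0,-8.5],[0,0,0],0.1],
    [[0,0,0],[0,0,0],0.1]
  ]
}}

```text
time_s: 17.02
ee_pos: [0.4404, 0.1343, 0.1879]
eef_rot: [3.142, 0.0, -0.577]
force: [0.3, -1.1, -2.3]
grip_width: 0.0234
```

```bash
python3 - <<'E'
from h import *
plan([.488,-.203,.19],step=45)
crop(ctrl.camera("top"),115,110,80,75,8,"pics/t12.png")
E
```

```text
now [0.4404 0.1343 0.1879] [180.     0.   -33.08] tool mm [224.  256.6  -2.1] rows 8 each [28.   32.08 -0.26]
```

View pics/t12.png

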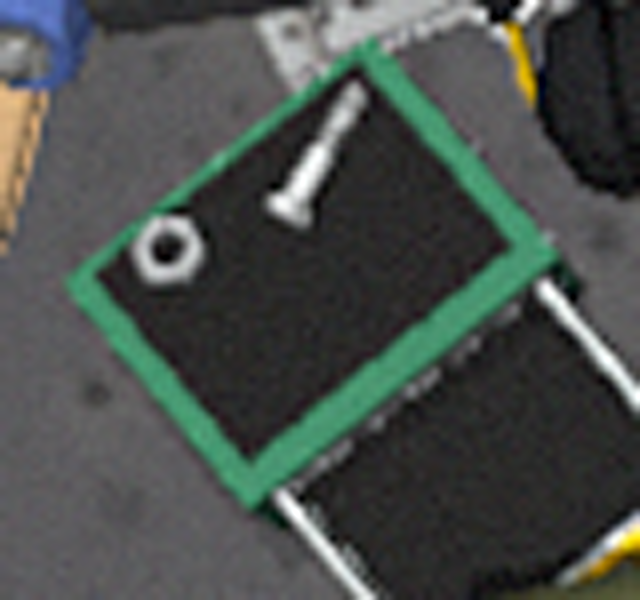

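The tray stayed out. I'll carry the hook back to where it lay.

Call:
{"op": "drive_tool", "data": {
  "increments": [
    [[0,0,0],[28,32,0],0.1],
    [[0,0,0],[28,32,0],0.1],
    [[0,0,0],[28,32,0],0.1],
    [[0,0,0],[28,32,0],0.1],
    [[0,0,0],[28,32,0],0.1],
    [[0,0,0],[28,32,0],0.1],
    [[0,0,0],[28,32,0],0.1],
    [[0,0,0],[28,32,0],0.1],
    [[0,0,0],[0,0,0],0.1],
    [[0,0,0],[0,0,45],0.1],
    [[0,0,0],[0,0,45],0.1],
    [[0,0,0],[0,0,40],0.1],
    [[0,0,0],[0,0,20],0.1],
    [[0,0,0],[0,0,8],0.1],
    [[0,0,0],[0,0,0],0.1],
    [[0,0,0],[0,0,0],0.1]
  ]
}}

```text
time_s: 19.08
ee_pos: [0.4893, -0.2025, 0.031]
eef_rot: [-3.141, -0.002, -0.577]
force: [0.0, 0.3, -1.8]
grip_width: 0.0238
```

Call:
{"op": "drive_tool", "data": {
  "increments": [
    [[0,0,0],[0,0,6],0.1],
    [[0,0,0],[0,0,3],0.1],
    [[0,0,0],[0,0,1.5],0.1],
    [[0,0,0],[0,0,0.5],0.1],
    [[0,0,0],[0,0,0],0.1]
  ]
}}

```text
time_s: 19.7
ee_pos: [0.4888, -0.2026, 0.0204]
eef_rot: [3.141, -0.0, -0.577]
force: [-9.5, 3.0, 20.6]
grip_width: 0.0239
```

Call:
{"op": "drive_tool", "data": {
  "increments": [
    [[0,0,0],[0,0,-0.5],0.1],
    [[0,0,0],[0,0,0],0.4],
    [[0,0,0],[0,0,0],0.6],
    [[0,0,0],[0,0,0],0.6],
    [[0,0,0],[0,0,-10],0.6],
    [[0,0,0],[0,0,-40],0.6],
    [[0,0,0],[0,0,-50],0.6],
    [[0,0,0],[0,0,-30],0.6],
    [[0,0,0],[0,0,0],0.6]
  ]
}}

```text
time_s: 20.82
ee_pos: [0.4897, -0.2028, 0.1521]
eef_rot: [-3.141, -0.005, -0.576]
force: [0.7, -0.1, -0.3]
grip_width: 0.0564
```

```bash
python3 - <<'E'
from h import *
plan([.545,-.365,.15],[np.pi,0,np.radians(7)],step=45)
crop(ctrl.camera("side"),230,150,100,100,6,"pics/s13.png")
E
```

```text
now [ 0.4897 -0.2028  0.1521] [-179.97   -0.27  -33.03] tool mm [ 35.2 167.7   2.1] rows 4 each [ 8.79 41.94  0.52]
```

View pics/s13.png

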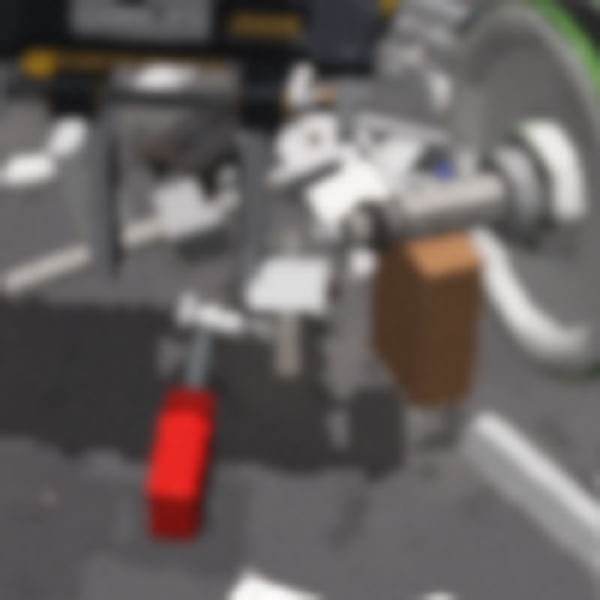

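The hook lies upright on the trolley, with the handle at about (180,470). Next is the nylon block.

Call:
{"op": "drive_tool", "data": {
  "increments": [
    [[0,0,-10],[0,0,0],0.5],
    [[0,0,-10],[0,0,0],0.5],
    [[0,0,-10],[0,0,0],0.5],
    [[0,0,-10],[0,0,0],0.5],
    [[0,0,0],[8.8,42,0],0.5],
    [[0,0,0],[8.8,42,0],0.5],
    [[0,0,0],[8.8,42,0],0.5],
    [[0,0,0],[8.8,42,0],0.5],
    [[0,0,0],[0,0,40],0.5],
    [[0,0,0],[0,0,30],0.5],
    [[0,0,0],[0,0,0],0.5],
    [[0,0,0],[0,0,0],0.5]
  ]
}}

```text
time_s: 22.38
ee_pos: [0.5444, -0.365, 0.0802]
eef_rot: [3.141, -0.0, 0.122]
force: [0.8, 0.3, 0.3]
grip_width: 0.047
```

```bash
python3 - <<'E'
from h import *
plan([.545,-.365,.021],step=45)
crop(ctrl.camera("side"),260,180,80,80,7,"pics/s14.png")
crop(ctrl.camera("top"),330,140,90,75,8,"pics/t14.png")
E
```

```text
now [ 0.5444 -0.365   0.0802] [ 1.7998e+02 -3.0000e-02  6.9800e+00] tool mm [ 0.6  0.1 59.2] rows 2 each [ 0.29  0.03 29.6 ]
```

View pics/s14.png

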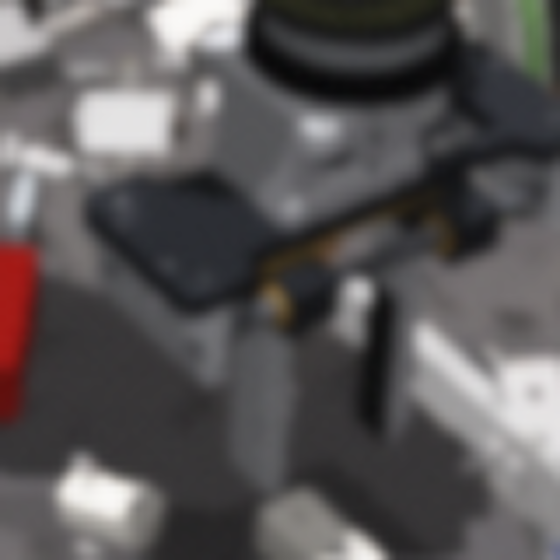

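View pics/t14.png

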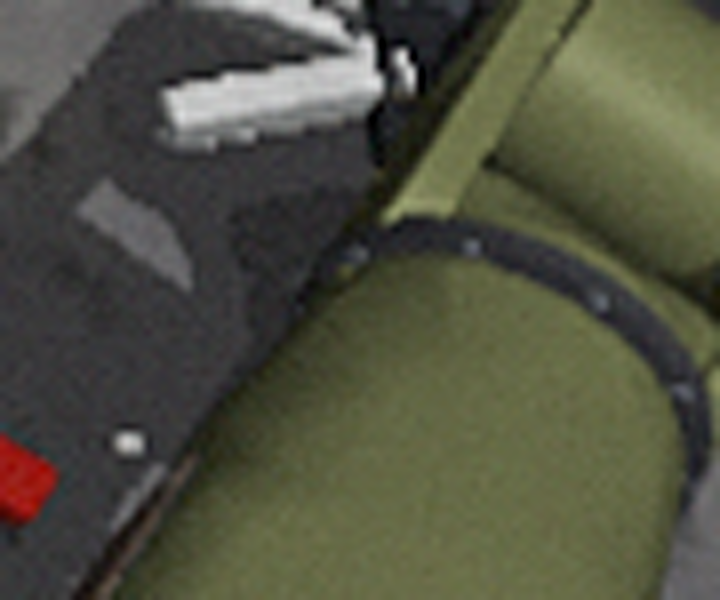

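Call:
{"op": "drive_tool", "data": {
  "increments": [
    [[0,0,0],[0.5,0,20],0.5],
    [[0,0,0],[0,0,15],0.5],
    [[0,0,0],[0,0,10],0.5],
    [[0,0,0],[0,0,0],0.5]
  ]
}}

```text
time_s: 22.98
ee_pos: [0.5442, -0.3645, 0.0333]
eef_rot: [-3.14, 0.001, 0.122]
force: [0.1, -0.3, -0.2]
grip_width: 0.047
```

Call:
{"op": "drive_tool", "data": {
  "increments": [
    [[0,0,0],[0,0,10],0.5],
    [[0,0,0],[0,0,4],0.5],
    [[0,0,0],[0,0,0],0.4],
    [[0,0,0],[0,0,0],0.1],
    [[0,0,0],[0,0,0],0.1],
    [[0,0,0],[0,0,0],0.1],
    [[0,0,0],[0,0,0],0.1]
  ],
  "squeeze": 15
}}

```text
time_s: 23.85
ee_pos: [0.5447, -0.3649, 0.0208]
eef_rot: [3.141, -0.0, 0.122]
force: [-0.1, 0.9, 2.3]
grip_width: 0.0241
```

Call:
{"op": "drive_tool", "data": {
  "increments": [
    [[0,0,0],[0,0,-15],0.1],
    [[0,0,0],[0,0,-45],0.1],
    [[0,0,0],[0,0,-50],0.1],
    [[0,0,0],[0,0,-45],0.1],
    [[0,0,0],[0,0,0],0.1]
  ]
}}

```text
time_s: 24.48
ee_pos: [0.5457, -0.3656, 0.1806]
eef_rot: [3.136, -0.005, 0.122]
force: [0.0, 0.8, -1.1]
grip_width: 0.0238
```

```bash
python3 - <<'E'
from h import *
crop(ctrl.camera("top"),120,120,90,75,8,"pics/t15.png")
crop(ctrl.camera("side"),240,120,100,100,6,"pics/s15.png")
E
```

```text
(no output)
```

View pics/t15.png

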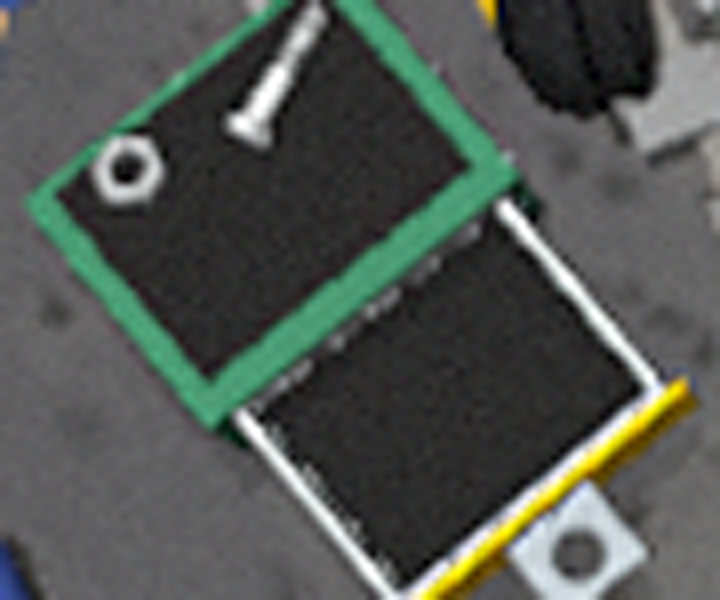

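View pics/s15.png

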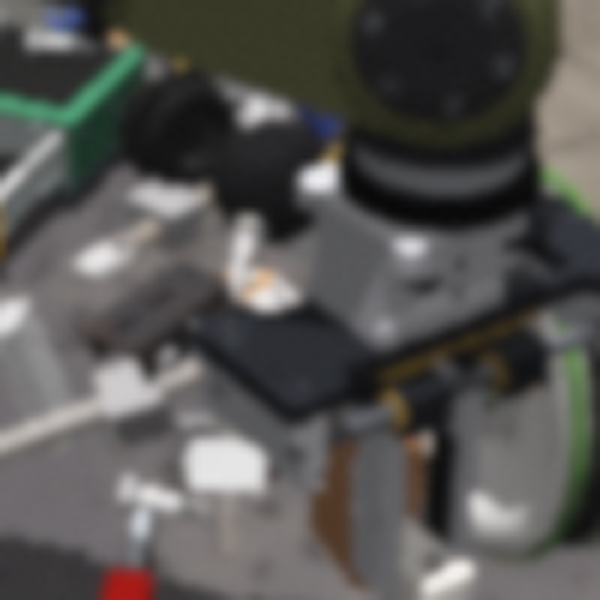

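```bash
python3 - <<'E'
from h import *
T=lambda x,y:(120+(x+.5)/8-.5,120+(y+.5)/8-.5)
g=lambda x,y,z:atz("top",*T(x,y),z)
np.set_printoptions(precision=4,suppress=True)
hole=g(580,553,.046); A=g(650,393,.056); B=g(403,585,.056)
print("hole",hole,"A",A,"B",B,np.linalg.norm(A-B))
yd=(B-A)/np.linalg.norm(B-A); print("ang of unit x",np.degrees(np.arctan2(yd[1],yd[0]))-90)
R1=g(503,203,.056);R2=g(655,385,.056);print("side wall dir",np.degrees(np.arctan2(*(R1-R2)[1::-1])))
R1=g(240,415,.056);R2=g(385,592,.056);print("side wall dir",np.degrees(np.arctan2(*(R1-R2)[1::-1])))
th=np.radians(40);u=np.array([np.cos(th),np.sin(th),0])
print("centre from corners",(A+B)/2+.05*u,"from hole .0845",hole+.0845*u, "roof",np.array([.651,.3098,0])-.1*u)
print((hole-np.array([.586,.256,.046]))@u)
E
```

```text
hole [0.5135 0.1974 0.046 ] A [0.5722 0.1695 0.056 ] B [0.5016 0.2617 0.056 ] 0.11612200350151534
ang of unit x 37.43637671963427
side wall dir 38.905260548830846
side wall dir 39.01663534393909
centre from corners [0.5752 0.2477 0.056 ] from hole .0845 [0.5782 0.2517 0.046 ] roof [0.5744 0.2455 0.    ]
-0.09322836072607406
```

Two measures disagree: the hole appears to have moved only 93 mm. I'll check with more precise measurements before going on.

```bash
python3 - <<'E'
from h import *
im=ctrl.camera("top");cv2.imwrite("pics/top16.png",cv2.cvtColor(im,cv2.COLOR_RGB2BGR));im2=ctrl.camera("side");cv2.imwrite("pics/side16.png",cv2.cvtColor(im2,cv2.COLOR_RGB2BGR))
old=cv2.imread("pics/top0.png");new=cv2.imread("pics/top16.png")
a=cv2.resize(old[155:180,160:187],None,fx=14,fy=14,interpolation=cv2.INTER_CUBIC)
b=cv2.resize(new[177:202,178:205],None,fx=14,fy=14,interpolation=cv2.INTER_CUBIC)
cv2.imwrite("pics/hole.png",np.hstack([a,b]))
so=cv2.imread("pics/side0.png")
a=cv2.resize(so[135:155,220:245],None,fx=15,fy=15,interpolation=cv2.INTER_CUBIC)
uv=proj("side",[.5104,.1925,.046]).astype(int);print(uv)
sn=cv2.cvtColor(im2,cv2.COLOR_RGB2BGR)
b=cv2.resize(sn[uv[1]-10:uv[1]+10,uv[0]-12:uv[0]+13],None,fx=15,fy=15,interpolation=cv2.INTER_CUBIC)
cv2.imwrite("pics/holes.png",np.hstack([a,b]))
E
```

```text
[218 157]
```

View pics/hole.png

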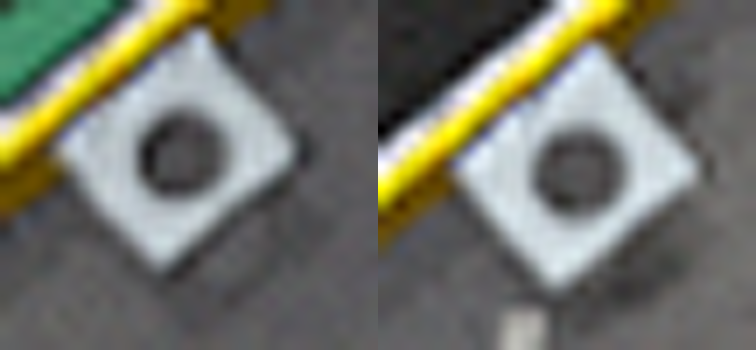

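View pics/holes.png

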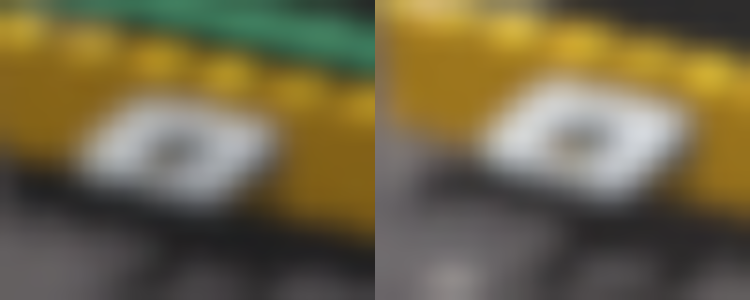

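```bash
python3 - <<'E'
from h import *
a,b=(172.54,165.39),(191.96,188.75);c,d=(231.33,144.33),(219.4,155.73)
for f in (lambda:(tri(a,c),tri(b,d)),lambda:(atz("top",*a,.046),atz("top",*b,.046)),lambda:(atz("side",*c,.046),atz("side",*d,.046))):
    p,q=f();w=q-p;print(p.round(4),q.round(4),np.linalg.norm(w[:2]).round(4),np.degrees(np.arctan2(-w[1],-w[0])))
# predicted pixel for full travel
th=np.radians(39.5);P=atz("top",*a,.046)
for s in(.093,.1): 
    q=P-s*np.array([np.cos(th),np.sin(th),0]);print(s,proj("top",q),proj("side",q))
E
```

```text
[0.5868 0.2557 0.0494] [0.5145 0.1969 0.0482] 0.0932 39.12357290499498
[0.5861 0.2568 0.046 ] [0.5133 0.1977 0.046 ] 0.0937 39.09165510193449
[0.5907 0.2614 0.046 ] [0.5177 0.2003 0.046 ] 0.0952 39.86300951177134
0.093 [191.97567832 188.42149196] [218.82181325 156.2680344 ]
0.1 [193.45135986 190.17019077] [217.88451422 157.15128509]
```

```bash
python3 - <<'E'
from h import *
im=cv2.cvtColor(cv2.imread("pics/top16.png"),cv2.COLOR_BGR2RGB)
s=8;c=cv2.resize(im[120:195,120:210],None,fx=s,fy=s,interpolation=cv2.INTER_CUBIC)
th=np.radians(39.3);u=np.array([np.cos(th),np.sin(th),0]);v=np.array([-u[1],u[0],0])
F=np.array([.60925,.2744,0]);O=F+.0575*u;print("origin",O,"tray centre",O-.1*u)
P=lambda q:tuple(int(round(k)) for k in ((proj("top",q)-[120,120]+.5)*s-.5))
def L(x0,y0,x1,y1,z,col): cv2.line(c,P(O+x0*u+y0*v+[0,0,z]),P(O+x1*u+y1*v+[0,0,z]),col,1)
L(-.0575,-.075,-.0575,.075,.068,(255,0,0))
for t,col in((.1,(0,255,255)),(.093,(255,0,255))):
    L(-t+.05,-.061,-t+.05,.061,.03,col);L(-t-.05,-.061,-t-.05,.061,.056,col);L(-t-.05,-.061,-t+.04,-.061,.056,col);L(-t-.05,.061,-t+.04,.061,.056,col)
cv2.imwrite("pics/ov16.png",cv2.cvtColor(c,cv2.COLOR_RGB2BGR))
E
```

```text
origin [0.65374581 0.3108194  0.        ] tray centre [0.57636179 0.24748131 0.        ]
```

View pics/ov16.png

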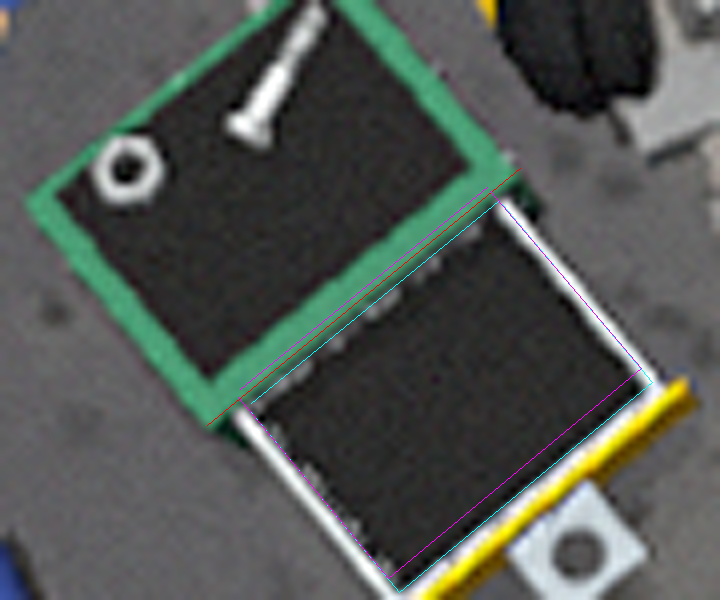

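The cyan overlay (100 mm out) matches the tray's front and rear edges, so the tray is fully out. It had evidently started about 6 mm open, which explains the 93 mm. Now carrying the block over.

```bash
python3 - <<'E'
from h import *
from scipy.spatial.transform import Rotation as Ro
R=Ro.from_euler('xyz',[np.pi,0,np.radians(40)])
p=np.array(ctrl.get_obs()['ee_pos']);print(p)
for q in([.455,-.2,.185],[.455,.1,.185],[.5745,.246,.185]):
    d=R.inv().apply(np.array(q)-p)*1000;n=int(np.ceil(np.linalg.norm(d)/45));print(n,(d/n).round(1));p=np.array(q)
E
```

```text
[ 0.54416514 -0.36446731  0.17421178]
5 [  7.5 -36.7  -2.2]
7 [ 27.5 -32.8  -0. ]
5 [37.1 -7.  -0. ]
```

Call:
{"op": "drive_tool", "data": {
  "increments": [
    [[0,0,-8.25],[0,0,0],0.1],
    [[0,0,-8.25],[0,0,0],0.1],
    [[0,0,-8.25],[0,0,0],0.1],
    [[0,0,-8.25],[0,0,0],0.1],
    [[0,0,0],[7.5,-36.7,-2],0.1],
    [[0,0,0],[7.5,-36.7,-2],0.1],
    [[0,0,0],[7.5,-36.7,-2],0.1],
    [[0,0,0],[7.5,-36.7,-2],0.1],
    [[0,0,0],[7.5,-36.7,-2],0.1],
    [[0,0,0],[27.5,-32.8,0],0.1],
    [[0,0,0],[27.5,-32.8,0],0.1],
    [[0,0,0],[27.5,-32.8,0],0.1],
    [[0,0,0],[27.5,-32.8,0],0.1],
    [[0,0,0],[27.5,-32.8,0],0.1],
    [[0,0,0],[27.5,-32.8,0],0.1],
    [[0,0,0],[27.5,-32.8,0],0.1],
    [[0,0,0],[0,0,0],0.1]
  ]
}}

```text
time_s: 26.8
ee_pos: [0.4549, 0.1014, 0.1845]
eef_rot: [-3.14, 0.002, 0.701]
force: [0.9, -0.2, -1.0]
grip_width: 0.0242
```

Call:
{"op": "drive_tool", "data": {
  "increments": [
    [[0,0,0],[37,-7,0],0.1],
    [[0,0,0],[37,-7,0],0.1],
    [[0,0,0],[37,-7,0],0.1],
    [[0,0,0],[37,-7,0],0.1],
    [[0,0,0],[37,-7,0],0.1],
    [[0,0,0],[0,0,0],0.1],
    [[0,0,0],[0,0,0],0.1]
  ]
}}

```text
time_s: 27.68
ee_pos: [0.5745, 0.244, 0.1846]
eef_rot: [-3.141, 0.002, 0.697]
force: [-0.1, 0.1, -0.8]
grip_width: 0.024
```

```bash
python3 - <<'E'
from h import *
plan([.5745,.246,.09])
crop(ctrl.camera("side"),180,80,100,75,8,"pics/s17.png")
E
```

```text
now [0.5745 0.244  0.1846] [-1.7998e+02  9.0000e-02  3.9940e+01] tool mm [ 1.4 -1.5 94.6] rows 2 each [ 0.69 -0.74 47.32]
```

View pics/s17.png

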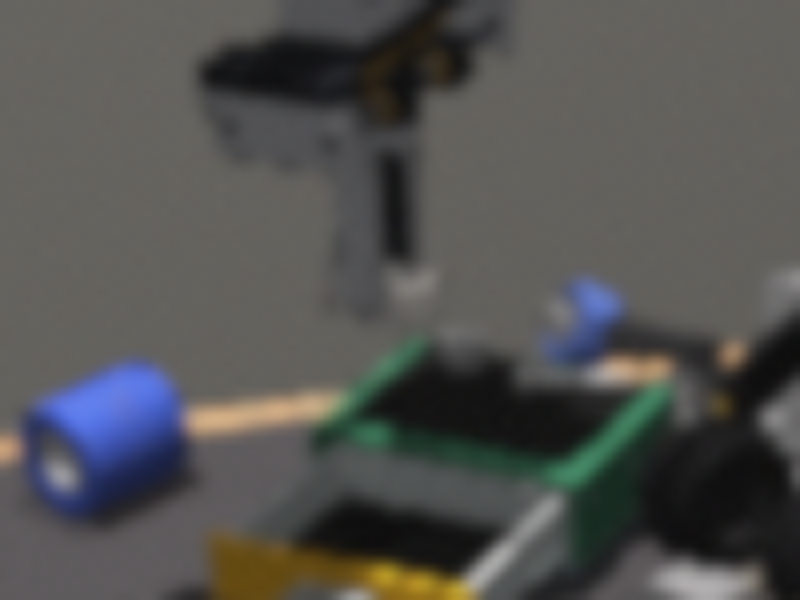

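Call:
{"op": "drive_tool", "data": {
  "increments": [
    [[0,0,0],[1.4,-1.5,35],0.1],
    [[0,0,0],[0,0,35],0.1],
    [[0,0,0],[0,0,25],0.1],
    [[0,0,0],[0,0,15],0.1],
    [[0,0,0],[0,0,8],0.1],
    [[0,0,0],[0,0,4],0.1],
    [[0,0,0],[0,0,0],0.1],
    [[0,0,0],[0,0,0],0.1]
  ]
}}

```text
time_s: 28.72
ee_pos: [0.5752, 0.2473, 0.0641]
eef_rot: [3.141, -0.001, 0.698]
force: [-0.1, 0.6, -0.4]
grip_width: 0.0238
```

```bash
python3 - <<'E'
from h import *
o=ctrl.get_obs();print(o['ee_pos'],o['force'])
crop(ctrl.camera("side"),190,100,60,50,12,"pics/s18.png")
E
```

```text
[0.57516279 0.24733215 0.06407608] [-0.14556931  0.57291824 -0.39971076]
```

View pics/s18.png

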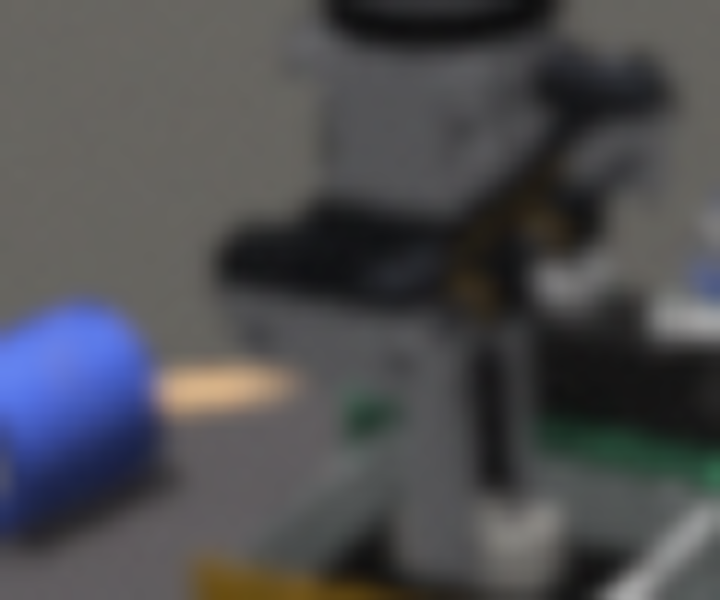

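The block is inside the tray, above the floor at about (520,545). Lowering gently until it touches.

Call:
{"op": "drive_tool", "data": {
  "increments": [
    [[0,0,0],[0,0,6],0.1],
    [[0,0,0],[0,0,4],0.1],
    [[0,0,0],[0,0,1.5],0.1],
    [[0,0,0],[0,0,0],0.1]
  ]
}}

```text
time_s: 29.28
ee_pos: [0.5749, 0.2472, 0.0518]
eef_rot: [-3.142, 0.0, 0.698]
force: [0.6, 0.8, 0.1]
grip_width: 0.0238
```

Call:
{"op": "drive_tool", "data": {
  "increments": [
    [[0,0,0],[0,0,1],0.1],
    [[0,0,0],[0,0,0.5],0.1],
    [[0,0,0],[0,0,0],0.1]
  ]
}}

```text
time_s: 29.65
ee_pos: [0.575, 0.2472, 0.0507]
eef_rot: [3.141, -0.0, 0.698]
force: [-2.3, -0.8, 3.3]
grip_width: 0.0236
```

Contact at about 3 N, at the expected height. Releasing.

Call:
{"op": "drive_tool", "data": {
  "increments": [
    [[0,0,0],[0,0,0],0.3],
    [[0,0,0],[0,0,0],0.45],
    [[0,0,0],[0,0,0],0.45],
    [[0,0,0],[0,0,0],0.45],
    [[0,0,0],[0,0,-10],0.45],
    [[0,0,0],[0,0,-40],0.45],
    [[0,0,0],[0,0,-50],0.45],
    [[0,0,0],[0,0,-40],0.45],
    [[0,0,0],[-40,0,0],0.45],
    [[0,0,0],[-50,0,0],0.45],
    [[0,0,0],[-50,20,0],0.45],
    [[0,0,0],[-20,40,0],0.45],
    [[0,0,0],[-10,45,0],0.45],
    [[0,0,0],[-10,45,0],0.45],
    [[0,0,0],[0,0,0],0.45]
  ]
}}

```text
time_s: 31.52
ee_pos: [0.5341, 0.0144, 0.191]
eef_rot: [3.141, -0.0, 0.694]
force: [-0.3, 0.6, -0.3]
grip_width: 0.0424
```

```bash
python3 - <<'E'
from h import *
print(ctrl.get_obs()['ee_pos'],ctrl.get_obs()['force'],ctrl.get_obs()['grip_width'])
im=ctrl.camera("top");cv2.imwrite("pics/t20f.png",cv2.cvtColor(cv2.resize(im,(800,600)),cv2.COLOR_RGB2BGR))
s=8;c=cv2.resize(im[120:195,120:210],None,fx=s,fy=s,interpolation=cv2.INTER_CUBIC);cv2.imwrite("pics/t20.png",cv2.cvtColor(c,cv2.COLOR_RGB2BGR))
crop(ctrl.camera("side"),190,100,70,60,10,"pics/s20.png")
E
```

```text
[0.53407544 0.01442842 0.19095488] [-0.25936242  0.5952925  -0.31003768] 0.04236287557266906
```

View pics/t20.png

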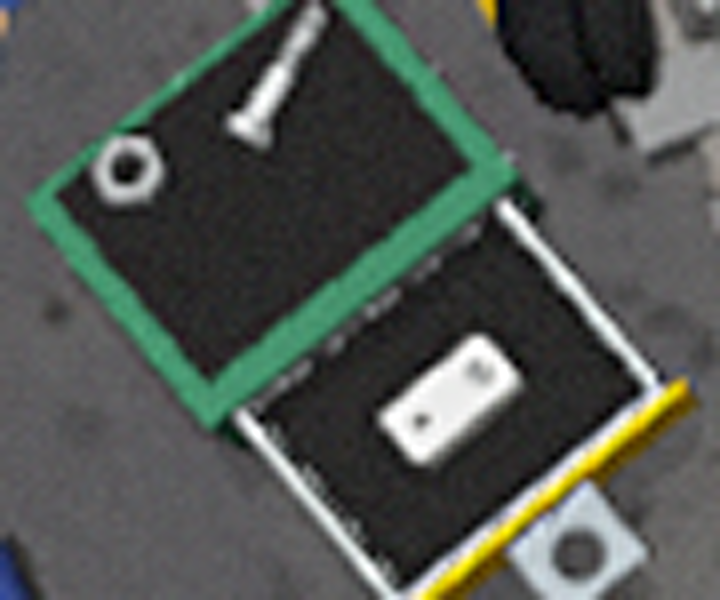

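View pics/s20.png

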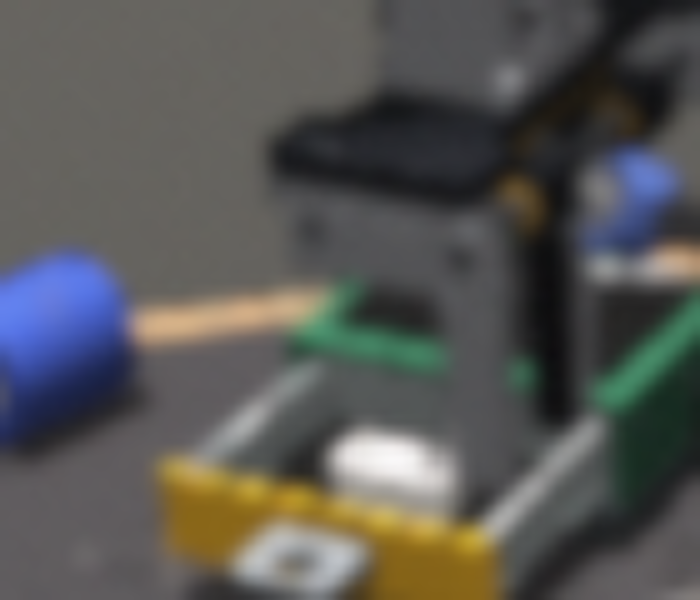

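View pics/t20f.png

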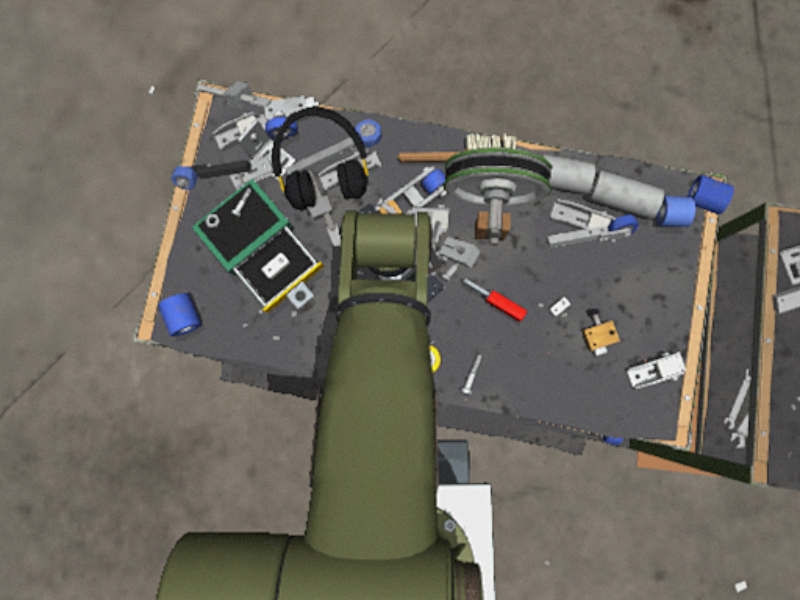

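The block lies flat at about (450,400), mid-tray, and the tray is still fully out. In the full top view the hook lies at (495,298) and the brown block is unmoved at (602,333). Nothing is touching the robot. Handing in.

```bash
python3 -c "
from station import ctrl
ctrl.hand_in(); print(ctrl.get_obs()['time_s'])"
```

```text
the job is handed in; nothing more can be done
the job is handed in; nothing more can be done
```

The job is done and handed in at about 31.6 s. I drew the tray out with the hook and laid the hook back upright where it had lain. I then set the white nylon block down flat near the middle of the tray and let go.

**Last checks**
- **Tray:** The pull met a firm stop at about 19 N. In the top view the tray's edges match the overlay for 100 mm out, and it looked the same after the block was placed.
- **Block:** It touched the floor at about 3 N, at the expected height, before I opened the jaws. Both cameras show it lying flat near the centre.
- **Brown block:** It looks unmoved in the last top view.
- **Robot:** It was clear of everything at hand-in.

**Disagreements**
- **Hole travel:** The finger hole moved only about 93–95 mm in the images, not 100 mm. From its position against the housing edge, I take it that the tray started about 6 mm open.
- **Side view of the hook:** It showed the held hook's handle about 1–2 px (roughly 5 mm) off the predicted position. A top-view check of the hook's end agreed to 1–2 mm, so I went by that.
- **Setting the hook down:** It touched with about 20 N at the wrist, more than intended but below the limits.

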